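# Load sample tiles into the spring feeder

### The job

Get the tile feeder ready for the paint-sample session: pull up its sprung index plunger and twist it so that the stop arm swings off the mouth and stays up by itself in its rest notch, then lay every wooden sample tile on the table flat into the column, pressing each one down against the spring until the two side catches snap over it and hold it. When all the tiles are latched, turn the plunger back and let it drop home so that the stop arm lies over the mouth again; do not disturb the other things on the table.

Things in the scene. Friction and masses are not known exactly. Their poses are not given: they have to be found in the camera images.
- feeder: tile feeder fixed to the table: dark steel base plate 185 x 96 x 8 mm with an open upright column and, 100 mm along its +x, an index plunger post. Origin: on the table under the column's centre, z up. Column: four aluminium corner angles, inside 67 (x) by 47 (y) mm, open over 41 mm in mid +y and -y sides, base to top: room for fingers holding a tile across its 44 mm
- mouth (a point): centre of the column's mouth, at the top of its flared lead-in, 118 mm above the table (the straight walls end at 107 mm); axes as the feeder's
- follower (a joint): travel in m of the black sprung follower plate inside the column: 0 = up, its top 76 mm above the table; grows as it is pushed down, limit 0.060. Starts at 3 N, 1.65 N more per 10 mm. With n latched tiles it stands at about 0.014 n - 0.004
- catch_a (a joint): angle (rad) of the sprung steel catch on the column's -x side: a leaf leaning inwards and down, 0 = at rest, grows as a tile spreads it (limit 0.55). A tile laid in the mouth rests on both catches, its underside 5 to 16 mm above their tips. Pushed down at its centre it spreads them; when its top is 3 mm below their tips they snap in over it. The next tile pushes the stack on down
- catch_b (a joint): the same for the catch on the column's +x side
- catch_level (a point): the column's axis at the height of the catch tips, 80 mm above the table; axes as the feeder's. A latched tile's top lies at this height (the last one in) or lower by 14 mm for each tile above it
- stop_lift (a joint): lift of the index plunger in m: 0 = home (down); a spring pulls it down with 6 N at 0 and 2.5 N more per 10 mm; limit 0.017. In the rest notch it stays at about 0.010; it must be lifted above 0.013 to pass the ledge between the home slot and the rest notch
- stop_turn (a joint): turn of the plunger in rad, counter-clockwise seen from above: 0 = home, stop arm pointing along the feeder's -x, over the mouth; it drops home only below about 0.2; rest notch from 1.0 to the limit at 1.22, stop arm swung towards the feeder's -y, clear of the mouth. Down at home the turn is locked by its cross pin
- stop_grip (a point): centre of the plunger's black T-handle, a bar 46 x 14 x 24 mm (length, thickness, height), 148 mm above the table when home, 158 mm when parked; x along its length (along the stop arm), turns and lifts with the plunger. The steel stop arm, 22 mm wide and 6 mm thick, reaches 101 mm from the plunger axis in this point's -x; its top lies 21 mm below this point
- tile_1: wooden sample tile 64 x 44 x 14 mm (x, y, z), plain light wood, 32 g; origin at the centre of its underside. Lies flat on the table at the start; may be absent (two to four are there)
- tile_2: wooden sample tile 64 x 44 x 14 mm (x, y, z), plain light wood, 32 g; origin at the centre of its underside. Lies flat on the table at the start; may be absent (two to four are there)
- tile_3: wooden sample tile 64 x 44 x 14 mm (x, y, z), plain light wood, 32 g; origin at the centre of its underside. Lies flat on the table at the start; may be absent (two to four are there)
- tile_4: wooden sample tile 64 x 44 x 14 mm (x, y, z), plain light wood, 32 g; origin at the centre of its underside. Lies flat on the table at the start; may be absent (two to four are there)
- offcut: bystander: darker wooden offcut 70 x 100 x 22 mm, too big for the column; origin under its centre
- knob_blank: bystander: turned wooden drawer knob, 38 mm across, 32 mm high; origin under its centre
- sand_block: bystander: cork sanding block 100 x 62 x 34 mm; origin under its centre
- stir_stick: bystander: flat wooden paint stirrer 22 x 200 x 5 mm; origin under its centre
- paint_jar: bystander: paint jar, 68 mm across, 75 mm high; origin under its centre
- mug: bystander: blue mug, 82 mm across, 90 mm high, handle at its +y; origin under its centre
- water: bystander: water bottle, 62 mm across, 160 mm high; origin under its centre
Not all that is in view belongs to the job. Leave any white look-alike of the tile_4 alone.

How it is judged:
On the way, in this order (a step that is already met when the one before it is completed fails the run):
1. the plunger is pulled up and twisted into its rest notch, and stays there by itself (value of joint stop_lift above 0.007 m and value of joint stop_turn above 0.9 rad and contact force between the fingers and feeder below 0.3 N), for 0.4 s.
2. every tile present is latched under the catches in the column, with the stop still parked (all of step 1 and z of tile_1 in the frame of catch_level between -0.075 and -0.0122 m and horizontal distance between each of tile_1, tile_2, tile_3, tile_4 and catch_level below 0.006 m and angle between the z axis of each of tile_1, tile_2, tile_3, tile_4 and the z axis of feeder, either way round below 0.12 rad and z of tile_2 in the frame of catch_level between -0.075 and -0.0122 m and z of tile_3 in the frame of catch_level between -0.075 and -0.0122 m and z of tile_4 in the frame of catch_level between -0.075 and -0.0122 m), for 0.3 s.
At the end, for the whole second after the job is handed in: every tile present lies flat in the column (within 6 mm of its axis, tilt under 0.12 rad), latched: its top no more than 1.8 mm above the catch tips, and at rest; the plunger is home: lift under 3 mm and turn under 0.2 rad (z of tile_1 in the frame of catch_level between -0.075 and -0.0122 m and horizontal distance between each of tile_1, tile_2, tile_3, tile_4 and catch_level below 0.006 m and angle between the z axis of each of tile_1, tile_2, tile_3, tile_4 and the z axis of feeder, either way round below 0.12 rad and z of tile_2 in the frame of catch_level between -0.075 and -0.0122 m and z of tile_3 in the frame of catch_level between -0.075 and -0.0122 m and z of tile_4 in the frame of catch_level between -0.075 and -0.0122 m and linear speed of each of tile_1, tile_2, tile_3, tile_4 below 0.02 m/s and value of joint stop_lift below 0.003 m and value of joint stop_turn below 0.2 rad); the robot touches nothing.
It fails at once if a bystander is shoved more than 5 cm (distance of any of offcut, knob_blank, sand_block, stir_stick, paint_jar, mug, water from where it was at the start of the episode above 0.05 m).
It fails at once if the jar, mug or water bottle is tipped (angle between any of paint_jar, mug, water's own z axis and vertical above 0.5 rad).
Of tile_1, tile_2, tile_3, tile_4 only 2 to 4 are there at a start; the rules pass over those that are not, and their reading is None.
At some moment in a run one of tile_1, tile_2, tile_3, tile_4 may be knocked a few centimetres aside while the robot is not near it.
Once in a run the grip may slacken for a moment while it holds something.
It also fails if it takes over 210 s, if anything falls off the work surface, if the arm or the gripper's body presses on something with over 40 N, if the wrist force passes 120 N, or if a joint passes its speed limit or range.

### The arm

A 7-joint arm with a two-finger parallel gripper is mounted at the origin on the work surface. World frame = base frame: x ahead of the robot, y to its left, z up, the work surface at z = 0. Lengths are in m, angles in rad, forces in N, time in s.
With the tool pointing down it reaches from about 0.425 to 0.95 m from the base axis. Payload 4.7 kg.
Tool frame: the origin (TCP) lies at the very end of the fingers, on their centre line; the grasp point (between the pads) lies 19 mm behind it; z points along the fingers, x is the direction in which the jaws open and shut, and the axes are right-handed (so a half turn about z gives the same grasp; the last joint's range is limited). The gripper opens to 85 mm and grips with 20 to 120 N. Pads are 22 mm wide; open, the fingers measure 114 mm over their backs; the gripper's body (76 mm by 85 mm) begins 54 mm behind the grasp point. The pads swing forward as they close: fully open they stand 13 mm farther back than shut.
Start: joints at [-1.187, 0.469, -0.049, 1.532, 0.024, 1.141, -0.082], TCP at [0.271, 0.618, 0.231] pointing down, gripper open.
Joint ranges: [-2.59, 2.59], [-0.33, 1.99], [-1.39, 1.29], [0.1, 2.45], [-1.04, 4.18], [0.21, 1.99], [-2.66, 2.66]. Speed limits (rad/s): [2.57, 2.57, 3.14, 3.14, 3.14, 3.14, 3.14].

### API

Orientations are given as a unit quaternion [w, x, y, z].
In Python, from workcell import * gives the robot as it stands.
- The arm moves only by the shell command python3 -m creep 'ROWS' [FORCE]. ROWS is JSON, a list of rows, each a list of 7 numbers: the shift along the tool's x, y, z scaled (see below), then the turn, a rotation vector about the tool's x, y, z scaled (see below), then the closure, from 0 (fully open) to 1 (shut). A call has exactly 5 rows; each row shifts and turns the pose as measured when the row begins, along the tool's axes as they then stand; what a row does not reach is not made up. The controller multiplies each number of a shift by 0.04 m and each number of a turn by 0.5 rad. A row lasts 1/10 s, in which the tool goes at most 50 mm and 8.59 degrees, less where a joint would pass 70% of its speed; a pose out of reach is approached as far as the arm can. A call with a number of a shift or a turn outside -1 to 1 is refused whole. A call with a gripper value outside its range is refused whole. The fingers move at their own pace and stop on an object; FORCE is the grip in N (left out, the last holds). Time passes only in rows, so rows that do not move let the fingers close, or fill a call up. It gives the time, the measured TCP pose, the force and the opening at its end, in the units of the state.
- read_state(): the state, without advancing time (a new reading comes with each control period).
- grab_frame(name): name is "scene" or "top" or "wrist"; returns a dict with "color" (480x640x3 uint8, blue, green, red), "fx", "fy", "cx", "cy" (pixels), "cam_to_world" (4x4, takes a point from camera to world coordinates). Camera axes: x right, y down, z forward; pixel columns grow to the right and rows downward; lengths in m; the calibration is good to about 2 mm. A picture is of the moment at which its call begins. There is no depth.
- close_job(): hands the job in, once; it reports no verdict.
The state is a dict: "time": time; "joint_pos": joint angles; "qvel": joint speeds; "joint_torque": joint torques, N m; "tcp_pos": TCP position; "eef_rot": TCP orientation; "contact_force": force on the tool from outside, world axes, zero at the start; "moment": the same for the moment, N m; "gripper_width": finger opening in m.
Only numpy, scipy, OpenCV 4.12 (cv2) and the standard library are available. Lean on these libraries where they do the work, as an engineer would, in place of code of your own. Each camera call takes 0.05 s, during which the arm holds its last target. There are 200 camera calls.

## Working session

There is one attempt and no reset: what is moved stays moved. The work goes in short steps, Python scripts to look and compute and a shell command to move; the robot and the scene stay as the last step left them, time stands still between calls to the robot, and variables do not carry over. Pictures are saved under pics/ and viewed, about 12 in all and at most 16, crops included, and the job is handed in when it is done.

```bash
mkdir -p pics; ls
python3 - <<'E'
from workcell import *
import cv2
s=read_state();print({k:s[k] for k in('time','tcp_pos','eef_rot','contact_force','gripper_width')})
for n in('scene','top'):
    f=grab_frame(n);cv2.imwrite(f'pics/{n}0.png',f['color']);print(n,f['fx'],f['cx'],f['cy'],f['cam_to_world'])
E
```

```text
pics
{'time': 0.0, 'tcp_pos': array([0.27052268, 0.61777026, 0.23025823]), 'eef_rot': array([ 5.66457876e-04,  8.36984131e-01,  5.47226270e-01, -8.08497586e-04]), 'contact_force': array([-0.6847471 , -0.66765079, -0.01356476]), 'gripper_width': 0.08554026280746505}
scene 488.90479970520255 317.2809826476725 242.84728204908834 [[-0.48781341  0.62393296 -0.61052907  1.17855387]
 [ 0.87294673  0.34981754 -0.33998779  0.36434082]
 [ 0.00144419 -0.69880996 -0.71530592  0.84941924]
 [ 0.          0.          0.          1.        ]]
top 491.1486053873804 309.27295159530945 237.6016468873555 [[ 0.01040187 -0.98985096  0.14172819  0.36233724]
 [-0.99979158 -0.00780529  0.01886449  0.00792898]
 [-0.0175668  -0.14189487 -0.98972585  1.3721079 ]
 [ 0.          0.          0.          1.        ]]
```

View pics/top0.png

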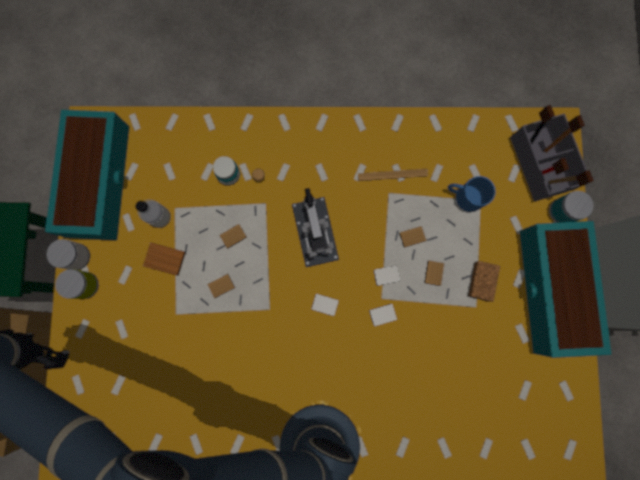

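View pics/scene0.png

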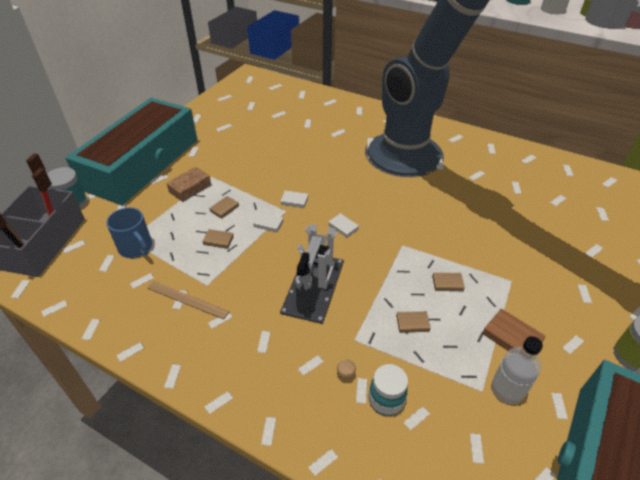

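```bash
cat > h.py <<'E'
from workcell import *
import cv2, numpy as np
from scipy.spatial.transform import Rotation as Ro
def p2w(f,uv,z):
    T=np.array(f['cam_to_world']);d=T[:3,:3]@np.array([(uv[0]-f['cx'])/f['fx'],(uv[1]-f['cy'])/f['fy'],1.])
    return T[:3,3]+d*(z-T[2,3])/d[2]
def w2p(f,p):
    T=np.array(f['cam_to_world']);c=T[:3,:3].T@(np.array(p)-T[:3,3])
    return np.array([f['fx']*c[0]/c[2]+f['cx'],f['fy']*c[1]/c[2]+f['cy']])
def pose():
    s=read_state();q=s['eef_rot'];return s,np.array(s['tcp_pos']),Ro.from_quat([q[1],q[2],q[3],q[0]])
def yaw():
    x=pose()[2].as_matrix()[:,0];return np.degrees(np.arctan2(x[1],x[0]))
def st(tag=''):
    s,p,R=pose();print(tag,'t%.1f'%s['time'],'tcp',np.round(p,4),'yaw%.1f'%yaw(),'F',np.round(s['contact_force'],1),'w%.4f'%s['gripper_width'],'q7 %.2f'%s['joint_pos'][6])
def plan(target,yw=None):
    """units: shift in the present tool axes (x40mm), then turn (x0.5rad) about tool axes"""
    s,p,R=pose();d=R.inv().apply(np.array(target)-p)/.04
    y=yaw() if yw is None else yw
    y=y+180*round((yaw()-y)/180)
    y_=np.radians(y);G=Ro.from_matrix(np.array([[np.cos(y_),np.sin(y_),0],[np.sin(y_),-np.cos(y_),0],[0,0,-1]]).T)
    r=(R.inv()*G).as_rotvec()/.5
    print('shift units',np.round(d,2),'turn units',np.round(r,2),'->yaw %.0f'%y)
def world(g,uvs,z): return np.array([p2w(g,u,z) for u in uvs])
def tiles(f,z=.014,amin=100):
    hsv=cv2.cvtColor(f['color'],cv2.COLOR_BGR2HSV)
    return hsv
E
python3 - <<'E'
from h import *
f=grab_frame('top');c=f['color'];hsv=cv2.cvtColor(c,cv2.COLOR_BGR2HSV)
for u,v in[(232,236),(221,286),(413,237),(434,273),(300,300),(245,260),(160,258),(485,280),(318,258)]:print((u,v),hsv[v,u],np.round(p2w(f,(u,v),.014),3))
m=cv2.inRange(hsv,(5,60,60),(18,190,200));m2=np.zeros_like(m);m2[200:310,170:270]=m[200:310,170:270];m2[190:310,380:470]=m[190:310,380:470]
for k in cv2.findContours(m2,0,1)[0]:
    a=cv2.contourArea(k)
    if a<100:continue
    w=np.array([p2w(f,q[0],.014)[:2]for q in k],np.float32);r=cv2.minAreaRect(w);print('tile',a,np.round(cv2.minAreaRect(k)[0]),np.round(r[0],3),np.round(r[1],3),round(r[2],1))
m=cv2.inRange(hsv,(0,0,0),(180,110,75));m[:180]=0;m[280:]=0;m[:,:285]=0;m[:,345:]=0
k=max(cv2.findContours(m,0,1)[0],key=cv2.contourArea);w=np.array([p2w(f,q[0],.008)[:2]for q in k],np.float32);r=cv2.minAreaRect(w);print('base',r,len(k))
cv2.imwrite('pics/feed0.png',cv2.resize(np.hstack([c[180:280,270:370],cv2.cvtColor(m,8)[180:280,270:370]]),None,fx=4,fy=4,interpolation=2))
E
```

```text
(232, 236) [ 16 134 112] [0.56  0.25  0.014]
(221, 286) [ 16 139 112] [0.42  0.276 0.014]
(413, 237) [ 17 137 112] [ 0.561 -0.255  0.014]
(434, 273) [ 16 143 112] [ 0.461 -0.311  0.014]
(300, 300) [ 21 200 131] [0.384 0.057 0.014]
(245, 260) [ 21  18 140] [0.492 0.212 0.014]
(160, 258) [ 14 184 104] [0.496 0.45  0.014]
(485, 280) [ 14 144 103] [ 0.443 -0.449  0.014]
(318, 258) [108  23  55] [0.5   0.009 0.014]
tile 340.5 [221. 285.] [0.421 0.277] [0.044 0.064] 27.3
tile 350.0 [434. 273.] [ 0.462 -0.311] [0.046 0.065] 80.6
tile 277.0 [177. 264.] [0.482 0.402] [0.12  0.039] 2.9
tile 331.5 [413. 236.] [ 0.563 -0.254] [0.044 0.065] 17.3
tile 328.5 [233. 236.] [0.56  0.249] [0.045 0.064] 31.9
base ((0.5905354022979736, 0.022356905043125153), (0.2125399112701416, 0.09219182282686234), 13.308594703674316) 215
```

View pics/feed0.png

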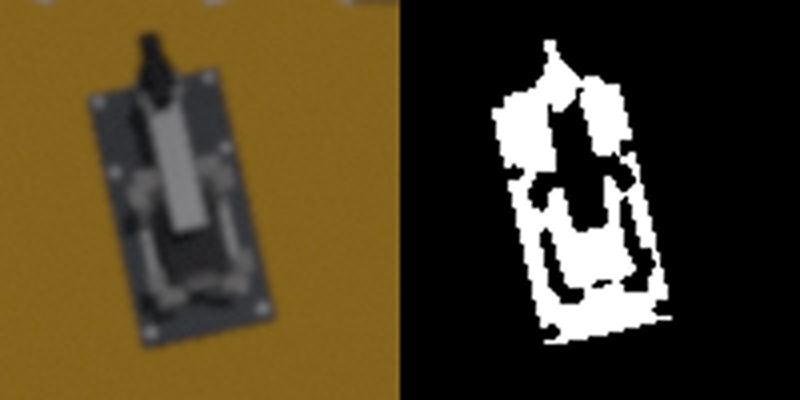

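Run:
```python
from h import *
f=grab_frame('top')
P=lambda u,v,z:p2w(f,(270+u/4-.4,180+v/4-.4),z)[:2]
c=[P(*q,.008) for q in[(90,97),(217,70),(272,318),(145,345)]]
ax=(c[0]+c[1]-c[2]-c[3])/2;print('len',np.linalg.norm(ax),'wid',np.linalg.norm(c[0]-c[1]),'yaw',np.degrees(np.arctan2(ax[1],ax[0])),'centre',np.mean(c,0))
print('handle',P(153,70,.16),'arm tip',P(189,230,.127),'arm root',P(160,105,.127))
st();plan((.48,.04,.36),-75)
w=grab_frame('wrist');T=np.array(w['cam_to_world']);R=pose()[2];print('cam in tool',R.inv().apply(T[:3,3]-pose()[1]),'\n',R.inv().as_matrix()@T[:3,:3],w['fx'])
```

```text
len 0.18060134704822328 wid 0.09211350478036033 yaw 12.86031535277686 centre [0.5760194  0.01860185]
handle [0.63912694 0.03569756] arm tip [0.54208686 0.01226672] arm root [0.62356639 0.03167824]
 t0.2 tcp [0.2706 0.618  0.2306] yaw66.4 F [ 0.1 -0.   0.8] w0.0852 q7 -0.08
shift units [-11.14  10.59  -3.22] turn units [-0.    0.   -1.35] ->yaw 105
cam in tool [ 0.00139386 -0.06938554 -0.14145633] 
 [[ 9.99999631e-01  2.38722674e-04 -8.25235113e-04]
 [-5.13320615e-06  9.62257657e-01  2.72140040e-01]
 [ 8.59054804e-04 -2.72139935e-01  9.62257303e-01]] 354.1808061682851
```

```bash
R='-0.75,0.71,-0.22,0,0,0,0'; 
python3 -m creep '[[-0.75,0.71,-0.4,0,0,0,0],[-0.75,0.71,-0.4,0,0,0,0],[-0.75,0.71,-0.4,0,0,0,0],[-0.75,0.71,-0.4,0,0,0,0],[-0.75,0.71,-0.4,0,0,0,0]]'
python3 -m creep '[[-0.75,0.71,-0.2,0,0,0,0],[-0.75,0.71,-0.2,0,0,0,0],[-0.75,0.71,-0.2,0,0,0,0],[-0.75,0.71,-0.2,0,0,0,0],[-0.75,0.71,-0.2,0,0,0,0]]'
python3 -m creep '[[-0.75,0.71,0,0,0,0,0],[-0.75,0.71,0,0,0,0,0],[-0.75,0.71,0,0,0,0,0],[-0.75,0.71,0,0,0,0,0],[-0.75,0.71,0,0,0,0,0]]'
for i in 1 2 3; do python3 -m creep '[[0,0,0,0,0,0.3,0],[0,0,0,0,0,0.3,0],[0,0,0,0,0,0.3,0],[0,0,0,0,0,0.3,0],[0,0,0,0,0,0.3,0]]'; done
python3 -c "
from h import *
st();plan((.48,.04,.36),-77)"
```

```text
time: 0.75
tcp_pos: [0.3379, 0.422, 0.3079]
eef_rot: [0.001, 0.834, 0.552, -0.005]
contact_force: [1.4, 0.4, 0.7]
gripper_width: 0.0854
time: 1.25
tcp_pos: [0.4124, 0.2202, 0.3521]
eef_rot: [-0.0, 0.834, 0.553, -0.002]
contact_force: [0.9, -0.9, 0.4]
gripper_width: 0.0855
time: 1.75
tcp_pos: [0.4864, 0.0181, 0.3548]
eef_rot: [-0.0, 0.833, 0.553, 0.001]
contact_force: [0.3, -0.2, 0.5]
gripper_width: 0.0854
time: 2.25
tcp_pos: [0.4872, 0.0084, 0.3551]
eef_rot: [0.0, 0.979, 0.206, 0.002]
contact_force: [-0.6, -0.4, -0.6]
gripper_width: 0.0855
time: 2.75
tcp_pos: [0.4863, 0.0081, 0.355]
eef_rot: [-0.0, 0.986, -0.167, 0.001]
contact_force: [0.2, -0.5, 0.1]
gripper_width: 0.0851
time: 3.25
tcp_pos: [0.4855, 0.008, 0.3549]
eef_rot: [-0.001, 0.856, -0.516, 0.001]
contact_force: [0.3, 0.0, 0.3]
gripper_width: 0.0854
 t3.2 tcp [0.4855 0.008  0.3549] yaw-62.2 F [0.3 0.  0.3] w0.0854 q7 -1.16
shift units [-0.77 -0.25 -0.13] turn units [-0.01  0.    0.52] ->yaw -77
```

```bash
python3 -m creep '[[0,0,0,0,0,0.27,0],[0,0,0,0,0,0.27,0],[0.1,-0.8,0,0,0,0,0],[0.1,-0.8,0,0,0,0,0],[0.1,-0.8,0,0,0,0,0]]'
python3 -m creep '[[0,-0.3,0,0,0,0,0],[0,0,0,0,0,0,0],[0,0,0,0,0,0,0],[0,0,0,0,0,0,0],[0,0,0,0,0,0,0]]' >/dev/null
python3 -c "
from h import *
st();f=grab_frame('wrist');cv2.imwrite('pics/w1.png',f['color']);np.save('w1.npy',f,allow_pickle=True)
for n,p in dict(handle=(.638,.035,.16),mouth=(.541,.0125,.118)).items(): print(n,w2p(f,p))"
```

```text
time: 3.75
tcp_pos: [0.5808, 0.0154, 0.3564]
eef_rot: [-0.003, 0.775, -0.632, -0.001]
contact_force: [-0.1, -0.5, 0.2]
gripper_width: 0.0857
 t4.2 tcp [0.5924 0.0182 0.355 ] yaw-78.4 F [-0.1 -0.7 -0.2] w0.0853 q7 -1.34
handle [314.41659872 162.85958282]
mouth [317.72674848 251.13903884]
```

View pics/w1.png

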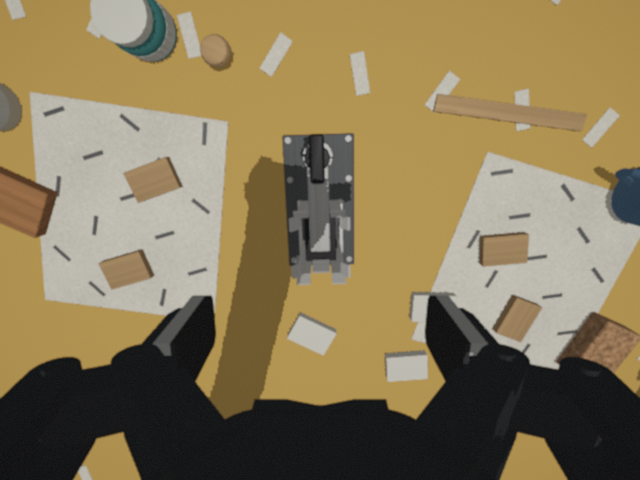

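Run:
```python
from h import *
f=np.load('w1.npy',allow_pickle=True).item();c=f['color']
cv2.imwrite('pics/w1z.png',cv2.resize(c[125:290,270:370],None,fx=6,fy=3.6,interpolation=2) if 0 else cv2.resize(c[130:290,265:375],(550,800)[0:2],interpolation=2)[:,:] )
im=cv2.resize(c[130:290,265:375],None,fx=3.7,fy=3.7,interpolation=2);cv2.imwrite('pics/w1z.png',im)
g=cv2.cvtColor(c,6);roi=np.zeros_like(g);roi[128:188,300:335]=1
print(g[160,295:340])
m=((g<28)*roi).astype('uint8')
k=max(cv2.findContours(m,0,1)[0],key=cv2.contourArea);print(cv2.boundingRect(k),cv2.minAreaRect(k))
w=np.array([p2w(f,q[0],.16)[:2]for q in k],np.float32);print(cv2.minAreaRect(w))
```

```text
[ 85  86  88  87  87  88  85  97 128 114  70  51  56  52  41  29  36  47
  51  57  59  62  63  63  62  60  54  42  34  46  60  65  63  72 126 167
 164 128  92  88  90  88  88  89  88]
(312, 180, 11, 3) ((317.0, 181.0), (2.0, 10.0), 90.0)
((0.6220477819442749, 0.02930537424981594), (0.0018746196292340755, 0.00943930447101593), 11.630948066711426)
```

View pics/w1z.png

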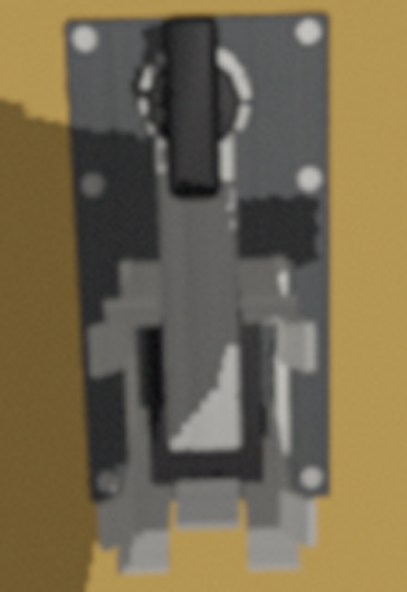

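Run:
```python
from h import *
f=np.load('w1.npy',allow_pickle=True).item()
P=lambda u,v,z:p2w(f,(265+u/3.7-.4,130+v/3.7-.4),z)[:2]
A=lambda a:np.degrees(np.arctan2(a[1],a[0]))
H=[P(189,18,.16),P(194,187,.16)];print('handle',np.mean(H,0),np.linalg.norm(H[0]-H[1]),A(H[0]-H[1]))
t=[P(168,450,.127),P(242,450,.127)];print('arm tip',np.mean(t,0),np.linalg.norm(t[0]-t[1]))
h=np.mean(H,0);tt=np.mean(t,0);print('arm dir',A(h-tt),np.linalg.norm(h-tt))
c=[P(*q,.008) for q in[(67,20),(327,14),(327,495),(93,497)]];ax=(c[0]+c[1]-c[2]-c[3])/2
print('base',np.linalg.norm(ax),np.linalg.norm(c[0]-c[1]),np.linalg.norm(c[2]-c[3]),A(ax),A(c[1]-c[2]),np.mean(c,0))
y=np.radians(12.9);print('mouth from handle',h-.1*np.array([np.cos(y),np.sin(y)]))
# mouth: lower lips outer bottoms (tops of flare)
for q in[(120,262),(287,260),(120,572),(298,570)]:print(P(*q,.118))
plan((*h,.24),-77.1)
```

```text
handle [0.64296856 0.0341525 ] 0.04134078362649376 13.191040296364697
arm tip [0.54423112 0.01052723] 0.021892255932455536
arm dir 13.456374827128029 0.10152455931263149
base 0.18150250381232738 0.09300491551675145 0.09243215120352037 13.145335456403425 13.053384335438258 [0.57718476 0.01817851]
mouth from handle [0.54549244 0.01182749]
[0.59266516 0.04578507]
[ 0.60305116 -0.00171865]
[0.49704982 0.02787587]
[ 0.50893283 -0.02622868]
shift units [-0.12 -1.32  2.88] turn units [-0.    0.01 -0.05] ->yaw -77
```

```bash
python3 -m creep '[[0,-0.66,0.5,0,0,-0.05,0],[-0.12,-0.66,0.5,0,0,0,0],[0,0,0.9,0,0,0,0],[0,0,0.9,0,0,0,0],[0,0,0,0,0,0,0]]' >/dev/null
python3 -c "
from h import *
st();plan((.643,.034,.135),-76.8)
f=grab_frame('wrist');cv2.imwrite('pics/w2.png',f['color']);print(w2p(f,(.643,.034,.16)))"
```

```text
t4.8 tcp [0.6439 0.0354 0.2447] yaw-76.9 F [-0.7 -0.2 -0.5] w0.0853 q7 -1.27
shift units [0.05 0.05 2.74] turn units [-0.02  0.01 -0.  ] ->yaw -77
[324.43800018 249.64783126]
```

View pics/w2.png

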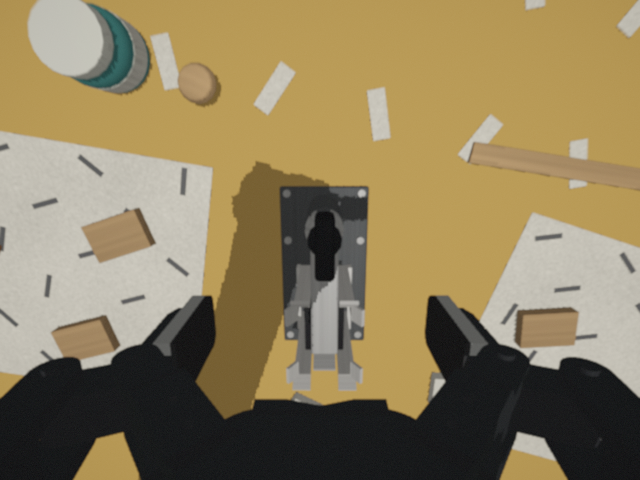

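```bash
python3 -m creep '[[0.05,0,0.9,0,0,0,0],[0,0,0.9,0,0,0,0],[0,0,0.9,0,0,0,0],[0,0,0.15,0,0,0,0],[0,0,0,0,0,0,0]]' >/dev/null
python3 -c "
from h import *
st();plan((.645,.0345,.135),-76.8)"
python3 -m creep '[[0,0,0,0,0,0,1],[0,0,0,0,0,0,1],[0,0,0,0,0,0,1],[0,0,0,0,0,0,1],[0,0,0,0,0,0,1]]' 50 
python3 -m creep '[[0,0,0,0,0,0,1],[0,0,0,0,0,0,1],[0,0,0,0,0,0,1],[0,0,0,0,0,0,1],[0,0,0,0,0,0,1]]' 50
python3 -c "
from h import *
st()"
```

```text
t5.3 tcp [0.6564 0.0337 0.1465] yaw-76.9 F [ 0.6 -0.3 -0.3] w0.0853 q7 -1.21
shift units [-0.08  0.28  0.28] turn units [-0.08  0.01 -0.  ] ->yaw -77
time: 5.85
tcp_pos: [0.6605, 0.0364, 0.156]
eef_rot: [-0.023, 0.783, -0.622, 0.013]
contact_force: [-5.0, 9.0, 5.3]
gripper_width: 0.0124
time: 6.35
tcp_pos: [0.6604, 0.0368, 0.1562]
eef_rot: [-0.023, 0.783, -0.621, 0.012]
contact_force: [0.1, 0.6, 0.3]
gripper_width: 0.0114
 t6.3 tcp [0.6604 0.0368 0.1562] yaw-76.9 F [0.1 0.6 0.3] w0.0114 q7 -1.21
```

```bash
python3 -m creep '[[0,0,0,0,0,0,0],[0,0,0,0,0,0,0],[0,0,0,0,0,0,0],[0,0,0,0,0,0,0],[0,0,0,0,0,0,0]]' 50 >/dev/null
python3 -c "
from h import *
st();print(np.round(pose()[0]['joint_pos'],2),np.round(pose()[0]['qvel'],3),np.round(pose()[0]['joint_torque'],1));plan((.645,.0345,.135),-76.8)
f=grab_frame('wrist');cv2.imwrite('pics/w3.png',f['color'])"
```

```text
t6.8 tcp [0.6607 0.0355 0.1562] yaw-76.9 F [-0.5  0.9  0.3] w0.0820 q7 -1.21
[-0.42  0.52  0.44  1.7  -0.29  0.93 -1.21] [ 0.001  0.     0.    -0.     0.001 -0.001  0.001] [  0.  -48.2   6.  -21.2  -0.1  -0.1   0. ]
shift units [-0.06  0.42  0.51] turn units [-0.1   0.02 -0.  ] ->yaw -77
```

View pics/w3.png

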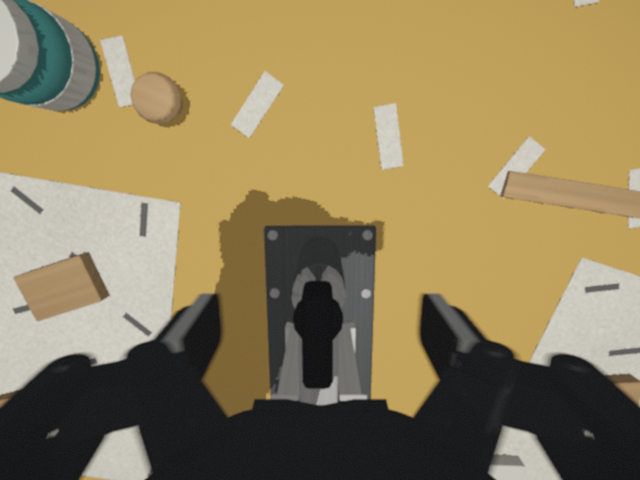

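```bash
python3 -m creep '[[-0.06,0.42,0,-0.1,0.02,0,0],[0,0,0,0,0,0,0],[0,0,0,0,0,0,0],[0,0,0,0,0,0,0],[0,0,0,0,0,0,0]]' 50 >/dev/null
python3 -c "
from h import *
st();plan((.645,.0345,.137),-76.8)"
python3 -m creep '[[0,0,0.25,0,0,0,0],[0,0,0.25,0,0,0,0],[0,0,0,0,0,0,0],[0,0,0,0,0,0,0],[0,0,0,0,0,0,0]]' 50 >/dev/null
python3 -c "
from h import *
st();plan((.645,.0345,.137),-76.8)
f=grab_frame('wrist');cv2.imwrite('pics/w4.png',f['color']);print(w2p(f,(.643,.034,.16)),w2p(f,(.6654,.0393,.16)),w2p(f,(.6206,.0287,.16)))"
```

```text
t7.4 tcp [0.6447 0.0337 0.1557] yaw-77.0 F [0.4 0.8 0.5] w0.0856 q7 -1.24
shift units [-0.02 -0.01  0.47] turn units [-0.01 -0.01 -0.01] ->yaw -77
 t7.9 tcp [0.6447 0.0333 0.133 ] yaw-77.0 F [-0.1 -0.4  0.3] w0.0853 q7 -1.22
shift units [-0.03 -0.01 -0.1 ] turn units [-0.01 -0.01 -0.01] ->yaw -77
[321.21908969 339.60502028] [320.92114565 280.87510693] [321.48999897 393.00591468]
```

```bash
python3 -m creep '[[0,0,0,0,0,0,1],[0,0,0,0,0,0,1],[0,0,0,0,0,0,1],[0,0,0,0,0,0,1],[0,0,0,0,0,0,1]]' 60 
python3 -m creep '[[0,0,0,0,0,0,1],[0,0,0,0,0,0,1],[0,0,0,0,0,0,1],[0,0,0,0,0,0,1],[0,0,0,0,0,0,1]]' 60 | tail -3
python3 -c "
from h import *
st()
f=grab_frame('wrist');cv2.imwrite('pics/w4.png',f['color'])"
```

```text
time: 8.45
tcp_pos: [0.6454, 0.0334, 0.1345]
eef_rot: [-0.001, 0.783, -0.622, 0.003]
contact_force: [-1.0, 0.2, 2.1]
gripper_width: 0.0213
eef_rot: [-0.001, 0.783, -0.622, 0.003]
contact_force: [-0.4, 0.8, 1.1]
gripper_width: 0.0204
 t8.9 tcp [0.6454 0.0334 0.1345] yaw-77.0 F [-0.4  0.8  1.1] w0.0204 q7 -1.22
```

View pics/w4.png

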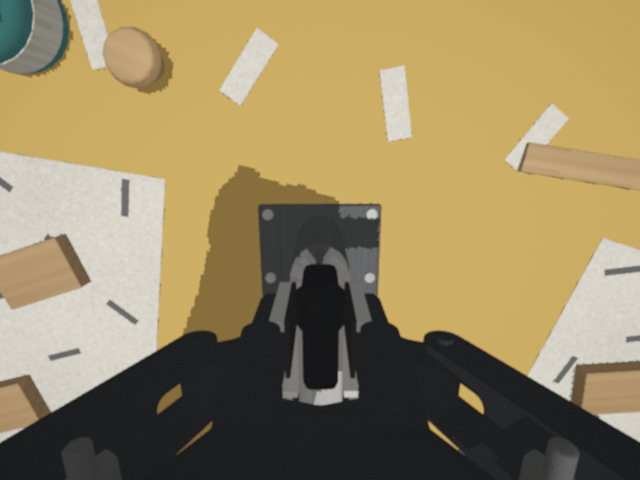

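```bash
python3 -m creep '[[0,0,0,0,0,0,0.4],[0,0,0,0,0,0,0.4],[0,0,0,0,0,0,0.4],[0,0,-0.25,0,0,0,0.4],[0,0,0,0,0,0,0.4]]' 60 |head -2
python3 -m creep '[[0,0,0,0,0,0,0.4],[0,0,0,0,0,0,1],[0,0,0,0,0,0,1],[0,0,0,0,0,0,1],[0,0,0,0,0,0,1]]' 60 
python3 -c "
from h import *
st()"
```

```text
time: 9.5
tcp_pos: [0.6454, 0.0333, 0.145]
time: 10.0
tcp_pos: [0.6456, 0.0334, 0.1459]
eef_rot: [-0.002, 0.783, -0.622, 0.003]
contact_force: [0.1, -0.8, -0.2]
gripper_width: 0.0126
 t10.0 tcp [0.6456 0.0334 0.1459] yaw-77.0 F [ 0.1 -0.8 -0.2] w0.0126 q7 -1.23
```

```bash
python3 -m creep '[[0,0,-0.2,0,0,0,1],[0,0,-0.2,0,0,0,1],[0,0,0,0,0,0,1],[0,0,0,0,0,0,1],[0,0,0,0,0,0,1]]' 60 
python3 -c "
from h import *
st()"
```

```text
time: 10.5
tcp_pos: [0.6454, 0.0334, 0.158]
eef_rot: [-0.0, 0.783, -0.622, 0.004]
contact_force: [4.9, -0.4, -11.0]
gripper_width: 0.0122
 t10.5 tcp [0.6454 0.0334 0.158 ] yaw-77.0 F [  4.9  -0.4 -11. ] w0.0122 q7 -1.24
```

```bash
python3 -m creep '[[0,0,-0.1,0,0,0,1],[0,0,-0.02,0,0,-0.1,1],[0,0,-0.02,0,0,-0.2,1],[0,0,-0.02,0,0,-0.2,1],[0,0,-0.02,0,0,-0.2,1]]' 60 
python3 -c "
from h import *
st()"
```

```text
time: 11.0
tcp_pos: [0.6448, 0.0348, 0.162]
eef_rot: [0.001, 0.882, -0.471, 0.003]
contact_force: [3.7, 1.0, -11.8]
gripper_width: 0.012
 t11.0 tcp [0.6448 0.0348 0.162 ] yaw-56.2 F [  3.7   1.  -11.8] w0.0120 q7 -0.93
```

```bash
python3 -m creep '[[0,0,0,0,0,-0.2,1],[0,0,-0.01,0,0,-0.2,1],[0,0,0,0,0,-0.2,1],[0,0,-0.01,0,0,-0.2,1],[0,0,0,0,0,-0.2,1]]' 60 
python3 -m creep '[[0,0,-0.01,0,0,-0.2,1],[0,0,0,0,0,-0.2,1],[0,0,0,0,0,-0.1,1],[0,0,0,0,0,0,1],[0,0,0,0,0,0,1]]' 60 >/dev/null
python3 -c "
from h import *
st();plan((.645,.0345,.158),-13)"
```

```text
time: 11.5
tcp_pos: [0.6433, 0.036, 0.1594]
eef_rot: [0.001, 0.973, -0.229, 0.0]
contact_force: [4.0, 0.7, -10.8]
gripper_width: 0.0122
 t12.0 tcp [0.6423 0.0364 0.1572] yaw-11.7 F [  3.8  -0.2 -10.4] w0.0124 q7 -0.24
shift units [ 0.07  0.03 -0.02] turn units [0.   0.01 0.05] ->yaw -13
```

```bash
python3 -m creep '[[0,0,0.06,0,0,0,1],[0,0,0.05,0,0,0,1],[0,0,0,0,0,0,1],[0,0,0,0,0,0,1],[0,0,0,0,0,0,1]]' 60 |head -5
python3 -m creep '[[0,0,0,0,0,0,0.4],[0,0,0,0,0,0,0.4],[0,0,0,0,0,0,0],[0,0,-0.9,0,0,0,0],[0,0,-0.9,0,0,0,0]]' 60 >/dev/null
python3 -m creep '[[0,-0.3,-0.9,0,0,0,0],[0,-0.3,-0.9,0,0,0,0],[0,0,0,0,0,0,0],[0,0,0,0,0,0,0],[0,0,0,0,0,0,0]]' 60 >/dev/null
python3 -c "
from h import *
st()
f=grab_frame('wrist');cv2.imwrite('pics/w5.png',f['color']);np.save('w5.npy',f,allow_pickle=True);print(w2p(f,(.5475,.0115,.118)))"
```

```text
time: 12.5
tcp_pos: [0.6424, 0.0364, 0.1557]
eef_rot: [0.001, 0.995, -0.103, -0.001]
contact_force: [2.6, 0.8, -4.9]
gripper_width: 0.0122
 t13.5 tcp [0.6468 0.0586 0.3089] yaw-11.9 F [-0.9  0.5  0.7] w0.0852 q7 -0.30
[234.05072944 279.28281836]
```

View pics/w5.png

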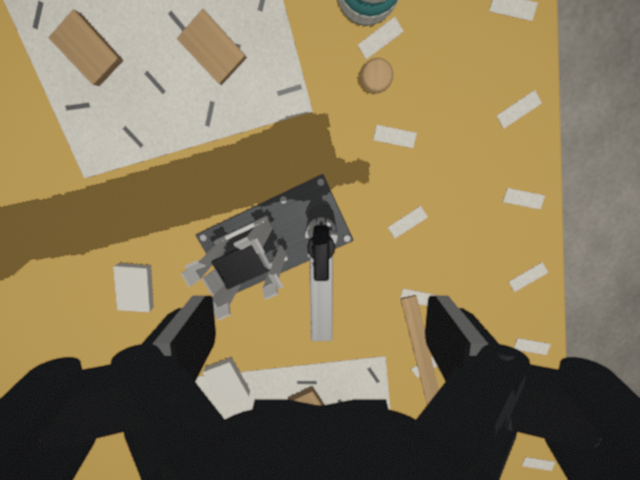

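```bash
python3 -m creep '[[-0.85,0.58,0.2,0,0,0,0],[-0.85,0.58,0.2,0,0,0,0],[-0.85,0.58,0.9,0,0,0,0],[0,0,0.9,0,0,0,0],[0,0,0,0,0,0,0]]' >/dev/null
python3 -m creep '[[0,0,0,0,0,0,0],[0,0,0,0,0,0,0],[0,0,0,0,0,0,0],[0,0,0,0,0,0,0],[0,0,0,0,0,0,0]]' >/dev/null
python3 -c "
from h import *
st()
f=grab_frame('wrist');np.save('w6.npy',f,allow_pickle=True);p=w2p(f,(.5465,.0115,.118));print(p);u,v=[int(round(a)) for a in p]
u0=u-80;v0=v-75;print(u0,v0)
cv2.imwrite('pics/w6z.png',cv2.resize(f['color'][v0:v0+150,u0:u0+160],None,fx=4,fy=4,interpolation=2))"
```

```text
t14.6 tcp [0.5331 0.0101 0.2214] yaw-12.1 F [-0.1 -0.4 -0.7] w0.0855 q7 -0.26
[339.27976287 234.00850552]
259 159
```

View pics/w6z.png

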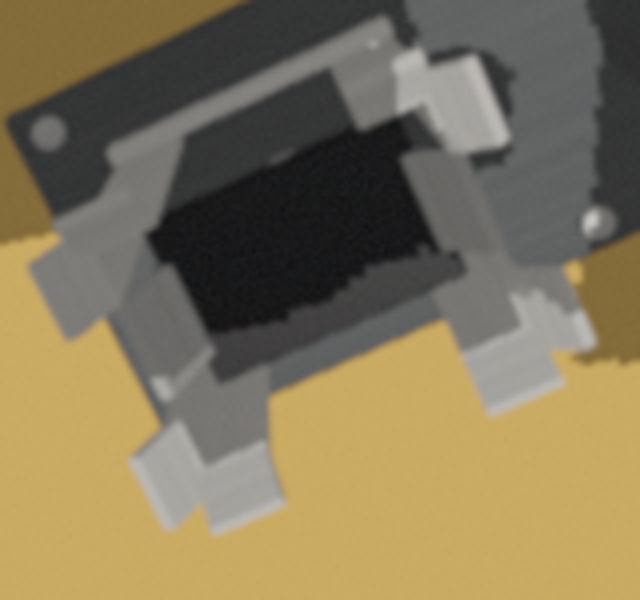

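Run:
```python
from h import *
f=np.load('w6.npy',allow_pickle=True).item()
P=lambda u,v,z:p2w(f,(259+u/4-.4,159+v/4-.4),z)[:2]
y=np.radians(13.2);X=np.array([np.cos(y),np.sin(y)]);Y=np.array([-X[1],X[0]]);O=np.array([.5456,.0113])
def fr(pts,z):
    for q in pts:
        d=P(*q,z)-O;print(q,'x %.1f y %.1f'%(1e3*d@X,1e3*d@Y))
print('-x outer');fr([(30,265),(70,338),(130,460),(170,530)],.118)
print('+x outer');fr([(475,55),(510,140),(597,345)],.118)
print('-y outer');fr([(215,532),(285,503),(490,413),(562,380)],.118)
print('-y fold');fr([(205,465),(268,440),(465,352),(522,325)],.107)
print('-x fold');fr([(122,308),(185,422)],.107)
print('base');fr([(10,122)],.008)
```

```text
-x outer
(30, 265) x -43.4 y 28.3
(70, 338) x -43.1 y 13.2
(130, 460) x -43.9 y -12.5
(170, 530) x -43.4 y -28.3
+x outer
(475, 55) x 42.3 y 28.6
(510, 140) x 42.2 y 12.6
(597, 345) x 42.3 y -28.4
-y outer
(215, 532) x -35.9 y -32.3
(285, 503) x -21.5 y -32.5
(490, 413) x 19.9 y -32.2
(562, 380) x 34.1 y -31.9
-y fold
(205, 465) x -34.0 y -23.1
(268, 440) x -20.8 y -23.6
(465, 352) x 20.3 y -23.3
(522, 325) x 32.1 y -23.0
-x fold
(122, 308) x -34.4 y 11.9
(185, 422) x -33.7 y -13.5
base
(10, 122) x -58.7 y 46.2
```

```bash
cat >> h.py <<'E'
def tile(f=None,z=.014,near=None):
    "wood tiles seen by the wrist camera: centre, sizes, yaw of the 44 mm side"
    f=f or grab_frame('wrist');hsv=cv2.cvtColor(f['color'],cv2.COLOR_BGR2HSV)
    m=cv2.inRange(hsv,(5,75,40),(18,170,255));m=cv2.morphologyEx(m,cv2.MORPH_OPEN,np.ones((5,5)))
    for k in cv2.findContours(m,0,1)[0]:
        if cv2.contourArea(k)<400:continue
        w=np.array([p2w(f,q[0],z)[:2]for q in k],np.float32);(c,s,a)=cv2.minAreaRect(w)
        if s[0]>s[1]:s=s[::-1];a+=90
        print('tile?',np.round(c,4),np.round(s,4),'short-side yaw %.1f'%a)
    return f
E
python3 - <<'E'
from h import *
st();plan((.56,.249,.20),32)
E
```

```text
t14.6 tcp [0.5331 0.0101 0.2214] yaw-12.1 F [0.2 0.6 0.1] w0.0856 q7 -0.26
shift units [-0.59 -5.98  0.5 ] turn units [ 0.01  0.02 -1.54] ->yaw 32
```

```bash
python3 -m creep '[[-0.1,-1,0,0,0,0,0],[-0.1,-1,0,0,0,0,0],[-0.1,-1,0,0,0,0,0],[-0.1,-1,0.2,0,0,0,0],[-0.1,-1,0.2,0,0,0,0]]' >/dev/null
python3 -m creep '[[-0.1,-0.9,0.1,0,0,0,0],[0,0,0,0,0,-0.3,0],[0,0,0,0,0,-0.3,0],[0,0,0,0,0,-0.3,0],[0,0,0,0,0,-0.3,0]]' >/dev/null
python3 -m creep '[[0,0,0,0,0,-0.3,0],[0,0,0.9,0,0,0,0],[0,0,0,0,0,0,0],[0,0,0,0,0,0,0],[0,0,0,0,0,0,0]]' >/dev/null
python3 - <<'E'
from h import *
st();f=tile();cv2.imwrite('pics/w7.png',f['color']);plan((.56,.249,.20),32)
E
```

```text
t16.1 tcp [0.565  0.2593 0.1682] yaw30.5 F [-0.3 -0.6  0.4] w0.0855 q7 0.01
tile? [0.7382 0.1787] [0.0304 0.0466] short-side yaw 34.6
tile? [0.5609 0.2505] [0.0422 0.0641] short-side yaw 31.1
tile? [0.4239 0.2791] [0.0464 0.0626] short-side yaw 28.4
tile? [0.5067 0.3978] [0.037  0.0745] short-side yaw 120.5
shift units [-0.25  0.16 -0.78] turn units [ 0.   -0.01 -0.05] ->yaw 32
```

```bash
python3 -m creep '[[-0.25,0.16,0.6,0,0,-0.02,0],[0,0,0.7,0,0,0,0],[0,0,0.7,0,0,0,0],[0,0,0.6,0,0,0,0],[0,0,0,0,0,0,0]]' >/dev/null
python3 - <<'E'
from h import *
st();plan((.5607,.2504,.004),31.3)
E
```

```text
t16.6 tcp [0.5664 0.252  0.0702] yaw31.1 F [-1.  -0.4 -0.9] w0.0855 q7 0.01
shift units [-0.17 -0.04  1.65] turn units [ 0.   -0.04 -0.01] ->yaw 31
```

```bash
python3 -m creep '[[-0.17,-0.04,0.6,0,-0.04,0,0],[0,0,0.6,0,0,0,0],[0,0,0.35,0,0,0,0],[0,0,0,0,0,0,0],[0,0,0,0,0,0,0]]' >/dev/null
python3 - <<'E'
from h import *
st();plan((.5607,.2504,.004),31.3)
E
```

```text
t17.1 tcp [0.5667 0.2534 0.0152] yaw31.0 F [ 0.2 -0.1 -0.4] w0.0854 q7 0.00
shift units [-0.17 -0.02  0.28] turn units [ 0.01 -0.03 -0.01] ->yaw 31
```

```bash
python3 -m creep '[[-0.17,-0.02,0.15,0,-0.03,0,0],[0,0,0.12,0,0,0,0],[0,0,0,0,0,0,0],[0,0,0,0,0,0,0],[0,0,0,0,0,0,0]]' >/dev/null
python3 -c "
from h import *
st();plan((.5607,.2504,.004),31.3)"
python3 -m creep '[[0,0,0,0,0,0,1],[0,0,0,0,0,0,1],[0,0,0,0,0,0,1],[0,0,0,0,0,0,1],[0,0,0,0,0,0,1]]' 50 >/dev/null
python3 -m creep '[[0,0,0,0,0,0,1],[0,0,0,0,0,0,1],[0,0,-0.3,0,0,0,1],[0,0,-0.6,0,0,0,1],[0,0,-0.6,0,0,0,1]]' 50 >/dev/null
python3 -c "
from h import *
st();f=grab_frame('wrist');cv2.imwrite('pics/w8.png',f['color']);plan((.545,.0112,.26),103.2)"
```

```text
t17.6 tcp [0.5623 0.2514 0.0074] yaw31.0 F [0.2 0.7 0.4] w0.0852 q7 0.00
shift units [-0.05  0.    0.08] turn units [ 0.01 -0.01 -0.01] ->yaw 31
 t18.6 tcp [0.5597 0.2503 0.0668] yaw31.0 F [-0.1 -0.3 -0.3] w0.0416 q7 0.01
shift units [-3.45  4.95 -4.71] turn units [ 0.01  0.   -2.52] ->yaw 103
```

View pics/w8.png

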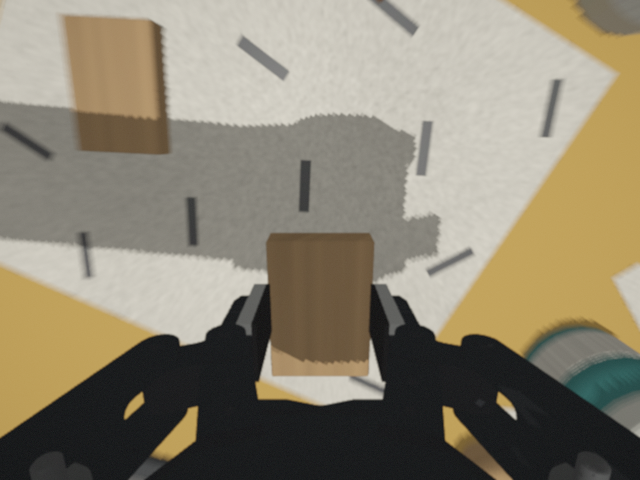

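```bash
cat >> h.py <<'E'
def held(f,uv_far,uv_near,top):
    "tile's centre in tool axes from the mid points of its two short top edges; top = height of its top above the TCP"
    s,p,R=pose();c=(p2w(f,uv_far,p[2]+top)+p2w(f,uv_near,p[2]+top))/2
    a,b=[R.inv().apply(p2w(f,u,p[2]+top)-p) for u in(uv_far,uv_near)];print('held: centre in tool',np.round((a+b)/2,4),'len %.4f'%np.linalg.norm(a-b))
E
python3 - <<'E'
from h import *
import cv2
class F: pass
f=grab_frame('wrist');held(f,(320,243),(320,376),.007)
E
python3 -m creep '[[-0.4,0.6,-0.9,0,0,0,1],[-0.58,0.8,-0.75,0,0,0,1],[-0.58,0.8,-0.75,0,0,0,1],[-0.58,0.8,-0.75,0,0,0,1],[-0.58,0.8,-0.75,0,0,0,1]]' 50 >/dev/null
python3 -m creep '[[-0.58,0.8,-0.75,0,0,0,1],[0,0,0,0,0,-0.3,1],[0,0,0,0,0,-0.3,1],[0,0,0,0,0,-0.3,1],[0,0,0,0,0,-0.3,1]]' 50 >/dev/null
python3 -m creep '[[0,0,0,0,0,-0.3,1],[0,0,0,0,0,-0.3,1],[0,0,0,0,0,-0.3,1],[0,0,0,0,0,-0.3,1],[0,0,0,0,0,0,1]]' 50 >/dev/null
python3 - <<'E'
from h import *
st();plan((.545,.0112,.2),103.2)
E
```

```text
held: centre in tool [ 0.0006  0.001  -0.007 ] len 0.0622
 t20.2 tcp [0.5379 0.0171 0.2591] yaw100.6 F [-0.1 -0.  -1. ] w0.0420 q7 1.60
shift units [-0.17  0.15  1.48] turn units [-0.01  0.01 -0.09] ->yaw 103
```

```bash
python3 -m creep '[[-0.17,0.15,0.4,0,0,-0.09,1],[0,0,0.4,0,0,0,1],[0,0,0.4,0,0,0,1],[0,0,0.3,0,0,0,1],[0,0,0,0,0,0,1]]' 50 >/dev/null
python3 - <<'E'
from h import *
st();plan((.545,.0112,.13),103.2)
E
```

```text
t20.8 tcp [0.5444 0.0107 0.1968] yaw102.4 F [-0.2  0.6 -1.2] w0.0420 q7 1.63
shift units [0.02 0.02 1.67] turn units [-0.01  0.01 -0.03] ->yaw 103
```

```bash
python3 -m creep '[[0.02,0.02,0.45,0,0,-0.03,1],[0,0,0.45,0,0,0,1],[0,0,0.45,0,0,0,1],[0,0,0.3,0,0,0,1],[0,0,0,0,0,0,1]]' 50 >/dev/null
python3 - <<'E'
from h import *
st();plan((.545,.0112,.105),103.2);f=grab_frame('wrist');cv2.imwrite('pics/w9.png',f['color'])
E
```

```text
t21.2 tcp [0.5473 0.0118 0.1317] yaw102.9 F [ 0.5 -1.2  0.7] w0.0420 q7 1.61
shift units [ 0.   -0.06  0.67] turn units [ 0.    0.01 -0.01] ->yaw 103
```

View pics/w9.png

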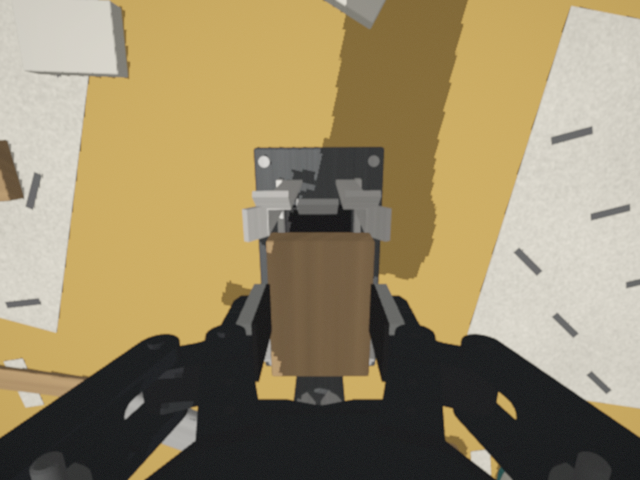

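```bash
python3 -m creep '[[0,-0.08,0.2,0,0,-0.01,1],[0,0,0.25,0,0,0,1],[0,0,0.2,0,0,0,1],[0,0,0,0,0,0,1],[0,0,0,0,0,0,1]]' 60 >/dev/null
python3 -c "
from h import *
st();plan((.544,.011,.09),103.2)"
python3 -m creep '[[0,0,0.1,0,0,0,1],[0,0,0.1,0,0,0,1],[0,0,0.1,0,0,0,1],[0,0,0.1,0,0,0,1],[0,0,0,0,0,0,1]]' 60 >/dev/null
python3 -c "
from h import *
st();plan((.544,.011,.09),103.2)"
```

```text
t21.8 tcp [0.5431 0.0102 0.1098] yaw103.2 F [-1.2  0.1  1. ] w0.0414 q7 1.61
shift units [0.02 0.03 0.49] turn units [ 0.    0.02 -0.  ] ->yaw 103
 t22.3 tcp [0.5412 0.0093 0.1   ] yaw103.1 F [-4.6 -0.1  6.6] w0.0414 q7 1.60
shift units [0.03 0.08 0.25] turn units [-0.    0.02 -0.  ] ->yaw 103
```

```bash
python3 -m creep '[[0.02,0.06,0.1,0,0,0,1],[0,0.02,0.15,0,0,0,1],[0,0,0.2,0,0,0,1],[0,0,0.2,0,0,0,1],[0,0,0.2,0,0,0,1]]' 80
python3 -c "
from h import *
st();plan((.544,.011,.066),103.2)"
```

```text
time: 22.8
tcp_pos: [0.5402, 0.0083, 0.0726]
eef_rot: [0.002, 0.623, 0.782, -0.007]
contact_force: [-4.9, 0.3, 9.8]
gripper_width: 0.0412
 t22.8 tcp [0.5402 0.0083 0.0726] yaw102.9 F [-4.9  0.3  9.8] w0.0412 q7 1.59
shift units [0.05 0.11 0.16] turn units [-0.02  0.02 -0.01] ->yaw 103
```

```bash
python3 -m creep '[[0,0.03,0.2,0,0,0,1],[0,0.03,0.2,0,0,0,1],[0,0.03,0.2,0,0,0,1],[0,0,0.15,0,0,0,1],[0,0,0,0,0,0,1]]' 80
python3 -c "
from h import *
st();f=grab_frame('wrist');cv2.imwrite('pics/w10.png',f['color'])"
```

```text
time: 23.3
tcp_pos: [0.5398, 0.0081, 0.0456]
eef_rot: [-0.0, 0.624, 0.781, -0.011]
contact_force: [-3.6, -0.5, 5.1]
gripper_width: 0.0411
 t23.3 tcp [0.5398 0.0081 0.0456] yaw102.8 F [-3.6 -0.5  5.1] w0.0411 q7 1.58
```

View pics/w10.png

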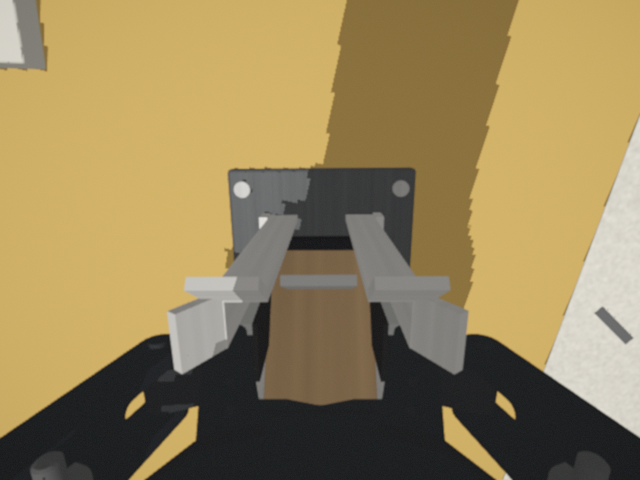

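```bash
python3 -m creep '[[0,0,0,0,0,0,0.35],[0,0,0,0,0,0,0.35],[0,0,0,0,0,0,0.35],[0,0,-0.5,0,0,0,0.35],[0,0,-0.8,0,0,0,0.35]]' 50
python3 -m creep '[[0,0,-0.9,0,0,0,0.35],[0,0,-0.9,0,0,0,0],[0,0,-0.9,0,0,0,0],[0,0,-0.9,0,0,0,0],[0,0,0,0,0,0,0]]' 50 >/dev/null
python3 -c "
from h import *
st();f=grab_frame('wrist');cv2.imwrite('pics/w11.png',f['color']);plan((.4225,.278,.23),28)
np.save('w11.npy',f,allow_pickle=True)
u,v=[int(a) for a in w2p(f,(.545,.0112,.08))];print(u,v);cv2.imwrite('pics/w11z.png',cv2.resize(f['color'][v-75:v+75,u-90:u+90],None,fx=4,fy=4,interpolation=2))"
```

```text
time: 23.85
tcp_pos: [0.5389, 0.0089, 0.0944]
eef_rot: [-0.002, 0.624, 0.781, -0.012]
contact_force: [-0.1, 0.1, 0.4]
gripper_width: 0.0556
 t24.4 tcp [0.5441 0.0117 0.2468] yaw102.8 F [ 0.2 -0.  -0. ] w0.0851 q7 1.63
shift units [ 7.17 -1.44  0.3 ] turn units [-0.02  0.04  2.61] ->yaw 28
319 222
```

View pics/w11z.png

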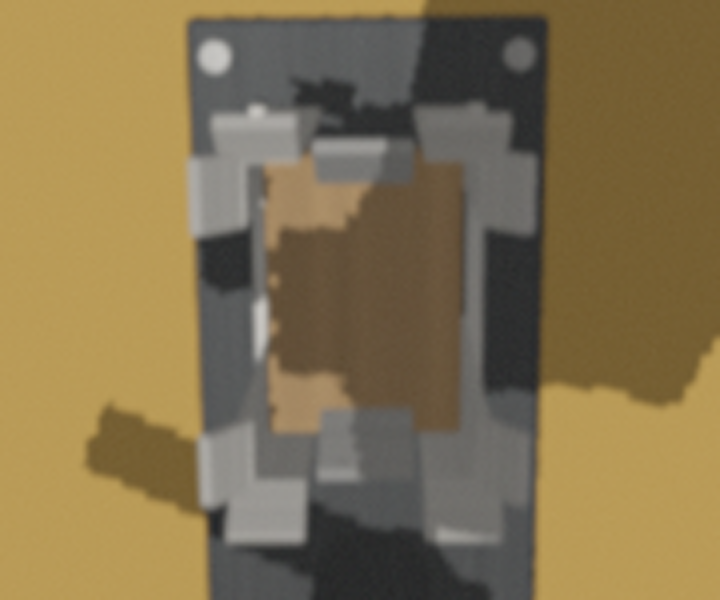

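```bash
python3 -m creep '[[0.9,-0.18,0,0,0,0,0],[0.9,-0.18,0,0,0,0,0],[0.9,-0.18,0,0,0,0,0],[0.9,-0.18,0,0,0,0,0],[0.9,-0.18,0,0,0,0,0]]' >/dev/null
python3 -m creep '[[0.9,-0.18,0.1,0,0,0,0],[0.9,-0.18,0.1,0,0,0,0],[0.8,-0.18,0.1,0,0,0,0],[0,0,0,0,0,0.29,0],[0,0,0,0,0,0.29,0]]' >/dev/null
python3 -m creep '[[0,0,0,0,0,0.29,0],[0,0,0,0,0,0.29,0],[0,0,0,0,0,0.29,0],[0,0,0,0,0,0.29,0],[0,0,0,0,0,0.29,0]]' >/dev/null
python3 -m creep '[[0,0,0.5,0,0,0.29,0],[0,0,0.5,0,0,0.29,0],[0,0,0.5,0,0,0,0],[0,0,0,0,0,0,0],[0,0,0,0,0,0,0]]' >/dev/null
python3 -c "
from h import *
st();tile();plan((.4235,.2785,.06),28)"
```

```text
t26.4 tcp [0.4029 0.2748 0.1373] yaw25.1 F [-0.   0.2 -0.5] w0.0851 q7 -0.30
tile? [0.4202 0.2791] [0.0424 0.0644] short-side yaw 27.8
tile? [0.4944 0.4392] [0.0751 0.1063] short-side yaw 165.3
shift units [0.64 0.11 1.9 ] turn units [ 0.02  0.14 -0.1 ] ->yaw 28
```

```bash
python3 -m creep '[[0.44,0.09,0.2,0.02,0.14,-0.09,0],[0,0,0.4,0,0,0,0],[0,0,0.5,0,0,0,0],[0,0,0.4,0,0,0,0],[0,0,0,0,0,0,0]]' >/dev/null
python3 -c "
from h import *
st();plan((.4205,.279,.004),27.8)"
```

```text
t26.9 tcp [0.4243 0.2812 0.0791] yaw27.8 F [-0.2 -0.5 -0.2] w0.0854 q7 -0.27
shift units [-0.14  0.01  1.88] turn units [-0.   -0.03  0.  ] ->yaw 28
```

```bash
python3 -m creep '[[-0.14,0,0.5,0,-0.03,0,0],[0,0,0.5,0,0,0,0],[0,0,0.5,0,0,0,0],[0,0,0.25,0,0,0,0],[0,0,0,0,0,0,0]]' >/dev/null
python3 -c "
from h import *
st();plan((.4205,.279,.004),27.8)"
```

```text
t27.4 tcp [0.4249 0.2827 0.0134] yaw27.8 F [-0.4 -0.4 -0.5] w0.0854 q7 -0.29
shift units [-0.14  0.03  0.23] turn units [-0.01 -0.03  0.  ] ->yaw 28
```

Then grasp and lift, as before.

```bash
python3 -m creep '[[-0.14,0.03,0.1,0,-0.03,0,0],[0,0,0.08,0,0,0,0],[0,0,0.02,0,0,0,0],[0,0,0,0,0,0,0],[0,0,0,0,0,0,0]]' >/dev/null
python3 -c "
from h import *
st();plan((.4205,.279,.004),27.8)"
python3 -m creep '[[0,0,0,0,0,0,1],[0,0,0,0,0,0,1],[0,0,0,0,0,0,1],[0,0,0,0,0,0,1],[0,0,0,0,0,0,1]]' 60 | head -2
python3 -m creep '[[0,0,0,0,0,0,1],[0,0,0,0,0,0,1],[0,0,-0.3,0,0,0,1],[0,0,-0.6,0,0,0,1],[0,0,-0.6,0,0,0,1]]' 60 >/dev/null
cat >> h.py <<'E'
def held2():
    f=grab_frame('wrist');hsv=cv2.cvtColor(f['color'],cv2.COLOR_BGR2HSV)
    m=cv2.inRange(hsv,(5,75,25),(18,200,255));col=m[180:420,285:355].mean(1)>128
    v=np.where(col)[0]+180;print('rows',v.min(),v.max());held(f,(320,v.min()+10),(320,v.max()),.007)
    cv2.imwrite('pics/held.png',f['color'])
E
python3 -c "
from h import *
st();held2();plan((.545,.0112,.24),103.2)"
```

```text
t27.9 tcp [0.4225 0.2803 0.0082] yaw27.8 F [-0.4  0.7  0.4] w0.0856 q7 -0.29
shift units [-0.06  0.01  0.1 ] turn units [-0.01 -0.01  0.  ] ->yaw 28
time: 28.45
tcp_pos: [0.4228, 0.2807, 0.0094]
 t28.9 tcp [0.4204 0.2786 0.069 ] yaw27.8 F [1.  0.7 0.5] w0.0414 q7 -0.26
rows 234 374
held: centre in tool [-0.0018 -0.0016 -0.007 ] len 0.0583
shift units [-0.42  7.35 -4.22] turn units [-0.01 -0.01 -2.63] ->yaw 103
```

```bash
python3 -m creep '[[0,0.5,-0.95,0,0,0,1],[-0.06,0.8,-0.8,0,0,0,1],[-0.06,0.85,-0.7,0,0,0,1],[-0.06,0.95,-0.6,0,0,0,1],[-0.06,1,-0.6,0,0,0,1]]' 60 >/dev/null
python3 -m creep '[[-0.06,1,-0.5,0,0,0,1],[-0.06,1,0,0,0,0,1],[-0.06,1,0,0,0,0,1],[0,0,0,0,0,-0.29,1],[0,0,0,0,0,-0.29,1]]' 60 >/dev/null
python3 -m creep '[[0,0,0,0,0,-0.29,1],[0,0,0,0,0,-0.29,1],[0,0,0,0,0,-0.29,1],[0,0,0,0,0,-0.29,1],[0,0,0,0,0,-0.29,1]]' 60 >/dev/null
python3 -m creep '[[0,0,0,0,0,-0.29,1],[0,0,0,0,0,-0.28,1],[0,0,0,0,0,0,1],[0,0,0,0,0,0,1],[0,0,0,0,0,0,1]]' 60 >/dev/null
python3 -c "
from h import *
st();plan((.545,.0112,.14),103.2);held2()"
```

```text
t31.0 tcp [0.5434 0.0083 0.2596] yaw104.9 F [-0.  -0.7 -0.2] w0.0412 q7 1.70
shift units [ 0.05 -0.    2.99] turn units [ 0.04 -0.01  0.06] ->yaw 103
rows 187 375
held: centre in tool [ 0.0015 -0.0073 -0.0071] len 0.0799
```

```bash
python3 -m creep '[[0.05,0,0.5,0.04,0,0.06,1],[0,0,0.6,0,0,0,1],[0,0,0.6,0,0,0,1],[0,0,0.6,0,0,0,1],[0,0,0.3,0,0,0,1]]' 60 >/dev/null
python3 -m creep '[[0,0,0.1,0,0,0,1],[0,0,0,0,0,0,1],[0,0,0,0,0,0,1],[0,0,0,0,0,0,1],[0,0,0,0,0,0,1]]' 60 >/dev/null
python3 -c "
from h import *
st();plan((.5447,.0112,.11),103.2)"
```

```text
t32.0 tcp [0.5472 0.0114 0.1532] yaw102.7 F [-0.3  0.7 -0.5] w0.0413 q7 1.62
shift units [ 0.01 -0.07  1.08] turn units [ 0.02 -0.   -0.02] ->yaw 103
```

```bash
python3 -m creep '[[0,-0.06,0.35,0.02,0,-0.02,1],[0,0,0.35,0,0,0,1],[0,0,0.3,0,0,0,1],[0,0,0.1,0,0,0,1],[0,0,0,0,0,0,1]]' 80 >/dev/null
python3 -c "
from h import *
st();plan((.5447,.0112,.09),103.2)"
python3 -m creep '[[0,0,0.15,0,0,0,1],[0,0,0.15,0,0,0,1],[0,0.02,0.15,0,0,0,1],[0,0.02,0.15,0,0,0,1],[0,0.02,0.15,0,0,0,1]]' 80 >/dev/null
python3 -c "
from h import *
st();plan((.5447,.0112,.062),103.2)"
```

```text
t32.5 tcp [0.5426 0.0098 0.1104] yaw103.3 F [-4.5 -0.  10.5] w0.0402 q7 1.61
shift units [0.02 0.06 0.51] turn units [-0.01  0.    0.  ] ->yaw 103
 t33.0 tcp [0.5382 0.0089 0.0856] yaw103.4 F [-2.9  0.1 10.4] w0.0401 q7 1.60
shift units [0.02 0.18 0.59] turn units [-0.04  0.    0.01] ->yaw 103
```

```bash
python3 -m creep '[[0,0.08,0.15,-0.03,0,0,1],[0,0.04,0.18,0,0,0,1],[0,0.03,0.18,0,0,0,1],[0,0,0.15,0,0,0,1],[0,0,0.05,0,0,0,1]]' 80 >/dev/null
python3 -c "
from h import *
st();plan((.5447,.0112,.062),103.2)"
```

```text
t33.5 tcp [0.5382 0.0089 0.0583] yaw103.5 F [-3.3 -0.5 12.5] w0.0405 q7 1.59
shift units [ 0.02  0.17 -0.1 ] turn units [-0.04  0.01  0.01] ->yaw 103
```

```bash
python3 -m creep '[[0,0,0.1,0,0,0,1],[0,0,0,0,0,0,0.35],[0,0,0,0,0,0,0.35],[0,0,0,0,0,0,0.35],[0,0,-0.5,0,0,0,0.35]]' 50 |sed -n 2p
python3 -m creep '[[0,0,-0.8,0,0,0,0.35],[0,0,-0.9,0,0,0,0.35],[0,0,-0.9,0,0,0,0],[0,0,-0.9,0,0,0,0],[0,0,-0.9,0,0,0,0]]' 50 >/dev/null
cat >> h.py <<'E'
def chk(f=None):
    "wood seen in the column: extent in the feeder frame, mm, taken at the latched height 80 mm"
    f=f or grab_frame('wrist');hsv=cv2.cvtColor(f['color'],cv2.COLOR_BGR2HSV)
    m=cv2.inRange(hsv,(5,75,25),(18,170,255));u,v=[int(a) for a in w2p(f,(.545,.0112,.08))];k=np.zeros_like(m);k[max(v-70,0):v+70,u-60:u+60]=1;m=cv2.morphologyEx(m*k,cv2.MORPH_OPEN,np.ones((5,5)))
    y=np.radians(13.2);X=np.array([np.cos(y),np.sin(y)]);Y=np.array([-X[1],X[0]])
    k=max(cv2.findContours(m,0,1)[0],key=cv2.contourArea);d=np.array([p2w(f,q[0],.08)[:2]for q in k])-(.545,.0112);
    for w in(-14,-6,0,6,14):
        s=np.abs(d@Y*1e3-w)<3;print('y',w,'x %.1f..%.1f'%(1e3*(d@X)[s].min(),1e3*(d@X)[s].max()),end='; ')
    print('y range',np.round(1e3*(d@Y).min(),1),np.round(1e3*(d@Y).max(),1))
    return f
E
python3 -c "
from h import *
st();chk(np.load('w11.npy',allow_pickle=True).item());f=chk();np.save('w12.npy',f,allow_pickle=True);plan((.563,-.254,.23),17.3)"
```

```text
tcp_pos: [0.536, 0.0089, 0.0719]
 t34.5 tcp [0.537  0.0099 0.2479] yaw103.6 F [ 0.9  0.1 -0. ] w0.0851 q7 1.65
y -14 x -30.7..29.5; y -6 x -26.3..23.8; y 0 x -26.2..23.8; y 6 x -26.2..23.8; y 14 x -30.5..28.6; y range -22.0 21.2
y -14 x -28.4..32.9; y -6 x -24.9..25.2; y 0 x -25.0..25.1; y 6 x -25.0..25.1; y 14 x -28.6..31.8; y range -21.7 22.3
shift units [-6.55 -1.    0.65] turn units [-0.04  0.04  3.01] ->yaw 17
```

```bash
python3 -m creep '[[-0.95,-0.15,0,0,0,0,0],[-0.95,-0.15,0,0,0,0,0],[-0.95,-0.15,0,0,0,0,0],[-0.95,-0.15,0,0,0,0,0],[-0.95,-0.15,0,0,0,0,0]]' >/dev/null
python3 -m creep '[[-0.95,-0.15,0,0,0,0,0],[-0.85,-0.1,0,0,0,0,0],[0,0,0,0,0,0.3,0],[0,0,0,0,0,0.3,0],[0,0,0,0,0,0.3,0]]' >/dev/null
python3 -m creep '[[0,0,0,0,0,0.3,0],[0,0,0,0,0,0.3,0],[0,0,0,0,0,0.3,0],[0,0,0,0,0,0.3,0],[0,0,0,0,0,0.3,0]]' >/dev/null
python3 -m creep '[[0,0,0.4,0,0,0.3,0],[0,0,0.5,0,0,0.3,0],[0,0,0.5,0,0,0,0],[0,0,0,0,0,0,0],[0,0,0,0,0,0,0]]' >/dev/null
python3 -c "
from h import *
st();tile();plan((.563,-.254,.06),17.3)"
```

```text
t36.6 tcp [ 0.5622 -0.2644  0.1868] yaw18.2 F [-0.5  0.9  0.5] w0.0853 q7 0.77
tile? [ 0.4047 -0.4402] [0.0437 0.0934] short-side yaw 157.1
tile? [ 0.4634 -0.3096] [0.0459 0.0632] short-side yaw 80.1
tile? [ 0.5633 -0.2541] [0.0424 0.0634] short-side yaw 17.0
tile? [ 0.7356 -0.2024] [0.0227 0.1924] short-side yaw 4.4
shift units [ 0.21 -0.22  3.16] turn units [-0.01  0.07  0.03] ->yaw 17
```

```bash
python3 -m creep '[[0.21,-0.22,0.5,0,0.07,0.04,0],[0,0,0.6,0,0,0,0],[0,0,0.6,0,0,0,0],[0,0,0.6,0,0,0,0],[0,0,0.5,0,0,0,0]]' >/dev/null
python3 -m creep '[[0,0,0.3,0,0,0,0],[0,0,0,0,0,0,0],[0,0,0,0,0,0,0],[0,0,0,0,0,0,0],[0,0,0,0,0,0,0]]' >/dev/null
python3 -c "
from h import *
st();plan((.5633,-.2541,.005),17)"
```

```text
t37.6 tcp [ 0.5768 -0.2567  0.0705] yaw17.1 F [-0.5  0.3  1.1] w0.0854 q7 0.79
shift units [-0.34 -0.18  1.63] turn units [ 0.02 -0.05  0.  ] ->yaw 17
```

```bash
python3 -m creep '[[-0.34,-0.18,0.4,0.02,-0.05,0,0],[-0.05,0,0.4,0,0,0,0],[-0.04,0,0.4,0,0,0,0],[0,0,0.3,0,0,0,0],[0,0,0,0,0,0,0]]' >/dev/null
python3 -c "
from h import *
st();plan((.5633,-.2541,.006),17)"
```

```text
t38.1 tcp [ 0.5555 -0.2544  0.0077] yaw17.1 F [0.  0.7 0.3] w0.0852 q7 0.81
shift units [0.19 0.05 0.04] turn units [-0.    0.01  0.  ] ->yaw 17
```

```bash
python3 -m creep '[[0.17,0.05,0,0,0,0,0],[0,0,0,0,0,0,0],[0,0,0,0,0,0,0],[0,0,0,0,0,0,1],[0,0,0,0,0,0,1]]' 60 >/dev/null
python3 -m creep '[[0,0,0,0,0,0,1],[0,0,0,0,0,0,1],[0,0,0,0,0,0,1],[0,0,0,0,0,0,1],[0,0,0,0,0,0,1]]' 60 |sed -n 2p
python3 -m creep '[[0,0,0,0,0,0,1],[0,0,-0.3,0,0,0,1],[0,0,-0.6,0,0,0,1],[0,0,-0.6,0,0,0,1],[0,0,0,0,0,0,1]]' 60 >/dev/null
python3 -c "
from h import *
st();held2();plan((.545,.0112,.24),103.2)"
```

```text
tcp_pos: [0.5648, -0.2548, 0.0101]
 t39.6 tcp [ 0.5642 -0.2546  0.0727] yaw17.1 F [-0.1 -1.2 -0.6] w0.0408 q7 0.78
rows 230 370
held: centre in tool [ 0.0013 -0.0003 -0.007 ] len 0.0603
shift units [ 1.49 -6.48 -4.22] turn units [-0.01  0.01 -3.  ] ->yaw 103
```

```bash
python3 -m creep '[[0,-0.3,-1,0,0,0,1],[0.2,-0.6,-1,0,0,0,1],[0.2,-0.8,-0.9,0,0,0,1],[0.2,-0.9,-0.8,0,0,0,1],[0.2,-0.95,-0.6,0,0,0,1]]' 60 >/dev/null
python3 -m creep '[[0.2,-0.95,-0.2,0,0,0,1],[0.25,-0.95,0,0,0,0,1],[0.25,-0.95,0,0,0,0,1],[0,0,0,0,0,-0.3,1],[0,0,0,0,0,-0.3,1]]' 60 >/dev/null
python3 -m creep '[[0,0,0,0,0,-0.3,1],[0,0,0,0,0,-0.3,1],[0,0,0,0,0,-0.3,1],[0,0,0,0,0,-0.3,1],[0,0,0,0,0,-0.3,1]]' 60 >/dev/null
python3 -m creep '[[0,0,0,0,0,-0.3,1],[0,0,0,0,0,-0.3,1],[0,0,0,0,0,-0.2,1],[0,0,0,0,0,0,1],[0,0,0,0,0,0,1]]' 60 >/dev/null
python3 -c "
from h import *
st();held2();plan((.545,.0112,.14),103.2)"
```

```text
t41.7 tcp [0.5346 0.0216 0.2382] yaw99.9 F [ 0.5 -0.3 -0.1] w0.0408 q7 1.61
rows 210 371
held: centre in tool [ 0.0015 -0.0042 -0.0068] len 0.0670
shift units [-0.32  0.32  2.44] turn units [-0.08 -0.02 -0.12] ->yaw 103
```

```bash
python3 -m creep '[[-0.32,0.32,0.2,-0.08,-0.02,-0.12,1],[0,0,0.5,0,0,0,1],[0,0,0.5,0,0,0,1],[0,0,0.5,0,0,0,1],[0,0,0,0,0,0,1]]' 60 >/dev/null
python3 -c "
from h import *
st();plan((.5455,.0112,.11),103.2)"
```

```text
t42.2 tcp [0.5497 0.011  0.1674] yaw103.0 F [-0.2 -0.2 -0.4] w0.0406 q7 1.67
shift units [ 0.03 -0.1   1.43] turn units [ 0.   -0.   -0.01] ->yaw 103
```

```bash
python3 -m creep '[[0.03,-0.1,0.35,0,0,-0.01,1],[0,0,0.35,0,0,0,1],[0,0,0.2,0,0,0,1],[0,0,0,0,0,0,1],[0,0,0,0,0,0,1]]' 80 >/dev/null
python3 -c "
from h import *
st();plan((.5455,.0112,.11),103.2)"
```

```text
t42.8 tcp [0.5481 0.0117 0.1338] yaw103.1 F [-0.4  0.  -0.7] w0.0393 q7 1.67
shift units [ 0.   -0.07  0.59] turn units [ 0.01  0.   -0.  ] ->yaw 103
```

```bash
python3 -m creep '[[0,-0.05,0.2,0,0,0,1],[0,-0.02,0.25,0,0,0,1],[0,0,0.2,0,0,0,1],[0,0,0.15,0,0,0,1],[0,0,0.15,0,0,0,1]]' 80 >/dev/null
python3 -c "
from h import *
st();plan((.5455,.0112,.08),103.2)"
python3 -m creep '[[0,0.03,0.2,0,0,0,1],[0,0.03,0.2,0,0,0,1],[0,0.03,0.2,0,0,0,1],[0,0.02,0.2,0,0,0,1],[0,0.02,0.15,0,0,0,1]]' 80 >/dev/null
python3 -c "
from h import *
st();plan((.5455,.0112,.062),103.2)"
```

```text
t43.2 tcp [0.5427 0.0095 0.1009] yaw103.0 F [-8.5 -0.1 25.4] w0.0389 q7 1.66
shift units [0.03 0.08 0.52] turn units [ 0.    0.   -0.01] ->yaw 103
 t43.8 tcp [0.5435 0.0087 0.0692] yaw102.9 F [-5.9 -1.5 13.3] w0.0384 q7 1.65
shift units [0.05 0.06 0.18] turn units [-0.02  0.01 -0.01] ->yaw 103
```

```bash
python3 -m creep '[[0,0.03,0.2,0,0,0,1],[0,0.02,0.2,0,0,0,1],[0,0,0.15,0,0,0,1],[0,0,0.05,0,0,0,1],[0,0,0,0,0,0,1]]' 80 
python3 -m creep '[[0,0,0.1,0,0,0,1],[0,0,0,0,0,0,0.35],[0,0,0,0,0,0,0.35],[0,0,0,0,0,0,0.35],[0,0,-0.5,0,0,0,0.35]]' 50 |sed -n 2p
python3 -m creep '[[0,0,-0.8,0,0,0,0.35],[0,0,-0.9,0,0,0,0.35],[0,0,-0.9,0,0,0,0],[0,0,-0.9,0,0,0,0],[0,0,-0.9,0,0,0,0]]' 50 >/dev/null
python3 -c "
from h import *
st();f=chk();np.save('w13.npy',f,allow_pickle=True);plan((.4634,-.3096,.23),80)"
```

```text
time: 44.25
tcp_pos: [0.5439, 0.0088, 0.0571]
eef_rot: [-0.002, 0.621, 0.783, -0.007]
contact_force: [-3.5, -0.7, 8.7]
gripper_width: 0.0379
tcp_pos: [0.5433, 0.0091, 0.0741]
 t45.2 tcp [0.5418 0.0099 0.2497] yaw103.1 F [ 0.3 -0.7 -1. ] w0.0858 q7 1.68
y -14 x -28.9..33.2; y -6 x -25.4..25.5; y 0 x -24.5..25.5; y 6 x -24.5..25.5; y 14 x -28.9..32.2; y range -21.2 22.4
shift units [-7.32 -3.81  0.76] turn units [-0.03  0.02  0.81] ->yaw 80
```

```bash
python3 -m creep '[[-0.92,-0.48,0,0,0,0,0],[-0.92,-0.48,0,0,0,0,0],[-0.92,-0.48,0,0,0,0,0],[-0.92,-0.48,0,0,0,0,0],[-0.92,-0.48,0,0,0,0,0]]' >/dev/null
python3 -m creep '[[-0.92,-0.48,0,0,0,0,0],[-0.92,-0.48,0.1,0,0,0,0],[-0.9,-0.47,0.1,0,0,0,0],[0,0,0.3,0,0,0.27,0],[0,0,0.4,0,0,0.27,0]]' >/dev/null
python3 -m creep '[[0,0,0.4,0,0,0.27,0],[0,0,0.4,0,0,0,0],[0,0,0,0,0,0,0],[0,0,0,0,0,0,0],[0,0,0,0,0,0,0]]' >/dev/null
python3 -c "
from h import *
st();tile();plan((.4634,-.3096,.07),80)"
```

```text
t46.8 tcp [ 0.4585 -0.3247  0.1843] yaw78.9 F [-0.4  1.   0.3] w0.0854 q7 1.98
tile? [ 0.461  -0.3124] [0.0425 0.0638] short-side yaw 80.4
tile? [ 0.4427 -0.4483] [0.0733 0.1078] short-side yaw 77.0
shift units [0.43 0.08 2.86] turn units [-0.02  0.02 -0.04] ->yaw 80
```

```bash
python3 -m creep '[[0.33,0,0.4,-0.02,0.02,-0.05,0],[0,0,0.5,0,0,0,0],[0,0,0.6,0,0,0,0],[0,0,0.6,0,0,0,0],[0,0,0.5,0,0,0,0]]' >/dev/null
python3 -m creep '[[0,0,0.2,0,0,0,0],[0,0,0,0,0,0,0],[0,0,0,0,0,0,0],[0,0,0,0,0,0,0],[0,0,0,0,0,0,0]]' >/dev/null
python3 -c "
from h import *
st();plan((.4615,-.312,.006),80.3)"
```

```text
t47.9 tcp [ 0.4696 -0.3156  0.0793] yaw80.5 F [ 0.  -0.2 -0.1] w0.0855 q7 2.02
shift units [ 0.07 -0.25  1.83] turn units [0.04 0.01 0.01] ->yaw 80
```

```bash
python3 -m creep '[[0.07,-0.25,0.4,0.04,0.01,0.01,0],[0,-0.02,0.5,0,0,0,0],[0,-0.02,0.5,0,0,0,0],[0,0,0.3,0,0,0,0],[0,0,0,0,0,0,0]]' >/dev/null
python3 -c "
from h import *
st();plan((.4615,-.312,.006),80.3)"
```

```text
t48.4 tcp [ 0.4577 -0.3106  0.0084] yaw80.2 F [-0.1 -0.2 -0.4] w0.0853 q7 2.04
shift units [-0.02  0.1   0.06] turn units [-0.  0. -0.] ->yaw 80
```

```bash
python3 -m creep '[[-0.02,0.1,0.02,0,0,0,0],[0,0,0,0,0,0,0],[0,0,0,0,0,0,0],[0,0,0,0,0,0,1],[0,0,0,0,0,0,1]]' 60 >/dev/null
python3 -m creep '[[0,0,0,0,0,0,1],[0,0,0,0,0,0,1],[0,0,0,0,0,0,1],[0,0,0,0,0,0,1],[0,0,0,0,0,0,1]]' 60 |sed -n 2p
python3 -m creep '[[0,0,0,0,0,0,1],[0,0,-0.3,0,0,0,1],[0,0,-0.6,0,0,0,1],[0,0,-0.6,0,0,0,1],[0,0,0,0,0,0,1]]' 60 >/dev/null
python3 -c "
from h import *
st();held2();plan((.545,.0112,.26),103.2)"
```

```text
tcp_pos: [0.4634, -0.3132, 0.0105]
 t49.9 tcp [ 0.4628 -0.3129  0.0733] yaw80.2 F [ 0.1 -0.5 -0.1] w0.0405 q7 2.02
rows 224 364
held: centre in tool [ 0.0011 -0.0019 -0.007 ] len 0.0597
shift units [ 8.31  0.66 -4.72] turn units [-0.   0.  -0.8] ->yaw 103
```

```bash
python3 -m creep '[[0.4,0,-1,0,0,0,1],[0.6,0.1,-1,0,0,0,1],[0.8,0.1,-0.9,0,0,0,1],[0.9,0.1,-0.8,0,0,0,1],[0.95,0.1,-0.7,0,0,0,1]]' 60 >/dev/null
python3 -m creep '[[0.95,0.1,-0.4,0,0,0,1],[0.95,0.1,0,0,0,0,1],[0.95,0.1,0,0,0,0,1],[0.95,0.1,0,0,0,0,1],[0.9,0,0,0,0,0,1]]' 60 >/dev/null
python3 -m creep '[[0,0,0,0,0,-0.27,1],[0,0,0,0,0,-0.27,1],[0,0,0,0,0,-0.27,1],[0,0,0,0,0,0,1],[0,0,0,0,0,0,1]]' 60 >/dev/null
python3 -c "
from h import *
st();held2();plan((.547,.0117,.14),103.2)"
```

```text
t51.4 tcp [0.5483 0.0278 0.2582] yaw104.1 F [ 0.2 -0.8 -0.5] w0.0406 q7 1.69
rows 185 366
held: centre in tool [ 0.0016 -0.0102 -0.0068] len 0.0748
shift units [-0.41 -0.06  2.95] turn units [-0.04 -0.02  0.03] ->yaw 103
```

```bash
python3 -m creep '[[-0.41,-0.06,0.3,-0.04,-0.02,0.03,1],[0,0,0.6,0,0,0,1],[0,0,0.6,0,0,0,1],[0,0,0.6,0,0,0,1],[0,0,0,0,0,0,1]]' 60 >/dev/null
python3 -c "
from h import *
st();plan((.547,.0117,.13),103.2)"
```

```text
t52.0 tcp [0.5501 0.009  0.172 ] yaw102.5 F [-0.8 -0.2 -0. ] w0.0405 q7 1.68
shift units [ 0.08 -0.06  1.05] turn units [ 0.    0.01 -0.02] ->yaw 103
```

```bash
python3 -m creep '[[0.08,-0.06,0.35,0,0.01,-0.02,1],[0,0,0.35,0,0,0,1],[0,0,0.3,0,0,0,1],[0,0,0,0,0,0,1],[0,0,0,0,0,0,1]]' 80 >/dev/null
python3 -c "
from h import *
st();plan((.547,.0117,.1),103.2)"
```

```text
t52.5 tcp [0.55   0.0111 0.1347] yaw102.7 F [ 0.9  0.2 -0.5] w0.0391 q7 1.69
shift units [ 0.03 -0.07  0.87] turn units [ 0.01 -0.   -0.02] ->yaw 103
```

```bash
python3 -m creep '[[0.02,-0.06,0.2,0,0,-0.02,1],[0,-0.02,0.25,0,0,0,1],[0,0,0.2,0,0,0,1],[0,0,0.15,0,0,0,1],[0,0,0.15,0,0,0,1]]' 80 >/dev/null
python3 -c "
from h import *
st()"
python3 -m creep '[[0,0.03,0.2,0,0,0,1],[0,0.03,0.2,0,0,0,1],[0,0.03,0.2,0,0,0,1],[0,0.02,0.2,0,0,0,1],[0,0.02,0.2,0,0,0,1]]' 80 >/dev/null
python3 -c "
from h import *
st();plan((.547,.0117,.057),103.2)"
```

```text
t53.0 tcp [0.5444 0.0101 0.1023] yaw103.2 F [-10.   -1.9  30. ] w0.0364 q7 1.69
 t53.5 tcp [0.5452 0.01   0.09  ] yaw103.1 F [-25.6  -1.4  65.9] w0.0352 q7 1.69
shift units [0.03 0.06 0.82] turn units [-0.02 -0.   -0.01] ->yaw 103
```

```bash
python3 -m creep '[[0,0,-0.2,0,0,0,1],[0,0,-0.1,0,0,0,1],[0,0,0,0,0,0,1],[0,0,0,0,0,0,1],[0,0,0,0,0,0,1]]' 60 >/dev/null
python3 -c "
from h import *
st();f=grab_frame('wrist');cv2.imwrite('pics/w14.png',f['color'])"
```

```text
t54.0 tcp [0.5439 0.0095 0.1078] yaw103.0 F [-0.4  0.3  2.8] w0.0350 q7 1.69
```

View pics/w14.png

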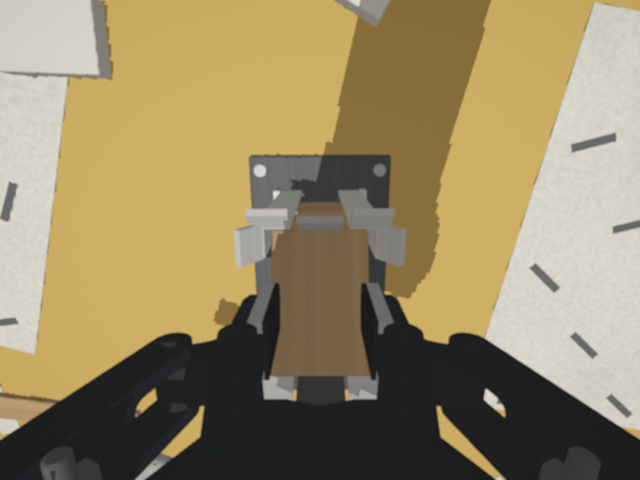

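```bash
python3 -m creep '[[0,0,0.1,0,0,0,1],[0,0,0,0,0,0,0.4],[0,0,0,0,0,0,0.4],[0,0,0,0,0,0,0.4],[0,0,-0.4,0,0,0,0.3]]' 40 |sed -n 2p
python3 -m creep '[[0,0,-0.8,0,0,0,0],[0,0,-0.9,0,0,0,0],[0,0,-0.9,0,0,0,0],[0,0,-0.5,0,0,0,0],[0,0,0,0,0,0,0]]' 50 >/dev/null
python3 -c "
from h import *
st();f=chk();np.save('w15.npy',f,allow_pickle=True);u,v=[int(a) for a in w2p(f,(.545,.0112,.1))];print(u,v);cv2.imwrite('pics/w15z.png',cv2.resize(f['color'][v-75:v+75,u-90:u+90],None,fx=4,fy=4,interpolation=2))"
```

```text
tcp_pos: [0.5422, 0.0093, 0.1164]
 t55.0 tcp [0.5443 0.0096 0.2445] yaw103.0 F [ 1.3  0.1 -0.5] w0.0856 q7 1.70
y -14 x -30.4..40.0; y -6 x -29.5..39.0; y 0 x -29.5..39.1; y 6 x -29.4..39.1; y 14 x -30.3..39.1; y range -24.7 22.9
319 228
```

View pics/w15z.png

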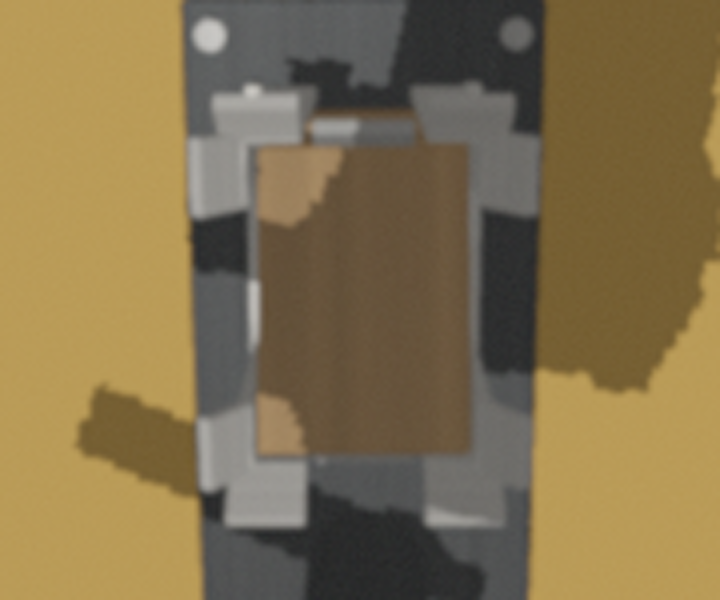

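```bash
python3 -m creep '[[0.04,0.03,0.4,0,0,0,1],[0,0,0.5,0,0,0,1],[0,0,0.6,0,0,0,1],[0,0,0.6,0,0,0,1],[0,0,0.3,0,0,0,1]]' 60 >/dev/null
python3 -m creep '[[0,0,0,0,0,0,1],[0,0,0,0,0,0,1],[0,0,0,0,0,0,1],[0,0,0,0,0,0,1],[0,0,0,0,0,0,1]]' 60 >/dev/null
python3 -c "
from h import *
st();plan((.545,.0112,.11),103.2)"
```

```text
t56.0 tcp [0.5393 0.0109 0.1378] yaw103.0 F [-0.1  0.7  0.7] w-0.0002 q7 1.69
shift units [-0.03  0.16  0.69] turn units [-0.05 -0.01 -0.01] ->yaw 103
```

```bash
python3 -m creep '[[-0.03,0.16,0.1,-0.05,-0.01,-0.01,1],[0,0,0.2,0,0,0,1],[0,0,0.15,0,0,0,1],[0,0,0,0,0,0,1],[0,0,0,0,0,0,1]]' 60 >/dev/null
python3 -c "
from h import *
st();plan((.545,.0112,.11),103.2)"
```

```text
t56.5 tcp [0.5471 0.0112 0.1207] yaw103.3 F [-0.2  0.6 -0.3] w0.0000 q7 1.69
shift units [ 0.01 -0.05  0.27] turn units [0.01 0.   0.  ] ->yaw 103
```

```bash
python3 -m creep '[[0,-0.05,0.15,0,0,0,1],[0,0,0.15,0,0,0,1],[0,0,0.15,0,0,0,1],[0,0,0.15,0,0,0,1],[0,0,0.15,0,0,0,1]]' 60 >/dev/null
python3 -c "
from h import *
st();plan((.545,.0112,.074),103.2)"
python3 -m creep '[[0,0.02,0.2,0,0,0,1],[0,0.02,0.2,0,0,0,1],[0,0.02,0.2,0,0,0,1],[0,0,0,0,0,0,1],[0,0,0,0,0,0,1]]' 60 >/dev/null
python3 -c "
from h import *
st();plan((.545,.0112,.074),103.2)"
```

```text
t57.0 tcp [0.547  0.0108 0.0921] yaw103.3 F [-2.6  0.1  9. ] w-0.0000 q7 1.69
shift units [ 0.02 -0.05  0.45] turn units [0.01 0.01 0.  ] ->yaw 103
 t57.5 tcp [0.5472 0.0107 0.074 ] yaw103.2 F [-2.2 -0.8 10.9] w0.0000 q7 1.68
shift units [ 0.02 -0.05 -0.  ] turn units [-0.  0.  0.] ->yaw 103
```

```bash
python3 -m creep '[[0,0,0.03,0,0,0,1],[0,0,-0.2,0,0,0,1],[0,0,-0.5,0,0,0,1],[0,0,-0.9,0,0,0,1],[0,0,-0.9,0,0,0,1]]' 60 >/dev/null
python3 -m creep '[[0,0,-0.9,0,0,0,0],[0,0,-0.9,0,0,0,0],[0,0,-0.3,0,0,0,0],[0,0,0,0,0,0,0],[0,0,0,0,0,0,0]]' 60 >/dev/null
python3 -c "
from h import *
st();f=chk();np.save('w16.npy',f,allow_pickle=True);h=(.6445,.0345)
plan((*h,.28),13.2+66-90)"
```

```text
t58.5 tcp [0.5458 0.0112 0.2594] yaw103.2 F [-0.4 -0.2  0.4] w0.0726 q7 1.70
y -14 x -29.7..29.7; y -6 x -25.2..23.8; y 0 x -25.2..23.7; y 6 x -25.2..23.7; y 14 x -30.6..28.6; y range -22.1 21.2
shift units [ 0.    2.54 -0.54] turn units [-0.01 -0.01 -2.3 ] ->yaw 169
```

```bash
python3 -m creep '[[0,0.85,-0.2,0,0,0,0],[0,0.85,-0.2,0,0,0,0],[0,0.85,-0.1,0,0,0,0],[0,0,0,0,0,0.29,0],[0,0,0,0,0,0.29,0]]' >/dev/null
for i in 1 2; do python3 -m creep '[[0,0,0,0,0,0.29,0],[0,0,0,0,0,0.29,0],[0,0,0,0,0,0.29,0],[0,0,0,0,0,0.29,0],[0,0,0,0,0,0.29,0]]' >/dev/null; done
python3 -m creep '[[0,0,0,0,0,0.29,0],[0,0,0,0,0,0.29,0],[0,0,0,0,0,0,0],[0,0,0,0,0,0,0],[0,0,0,0,0,0,0]]' >/dev/null
python3 -c "
from h import *
st();f=grab_frame('wrist');np.save('w17.npy',f,allow_pickle=True);plan((.644,.035,.2),-12)
u,v=[int(a) for a in w2p(f,(.644,.035,.17))];print(u,v)
g=cv2.cvtColor(f['color'],6);m=np.zeros_like(g);m[v-50:v+50,u-40:u+40]=(g[v-50:v+50,u-40:u+40]<25)*255
k=max(cv2.findContours(m,0,1)[0],key=cv2.contourArea);print(cv2.boundingRect(k));w=np.array([p2w(f,q[0],.17)[:2]for q in k],np.float32);print(cv2.minAreaRect(w))"
```

```text
t60.6 tcp [0.6295 0.0339 0.227 ] yaw-16.9 F [0.2 0.4 0.2] w0.0852 q7 -0.26
shift units [ 0.39 -0.16  0.64] turn units [ 0.08  0.16 -0.17] ->yaw -12
351 250
(331, 207, 36, 76)
((0.6431349515914917, 0.038203343749046326), (0.04620758444070816, 0.020096778869628906), 73.6803970336914)
```

```bash
python3 -m creep '[[0.38,-0.17,0.2,0.08,0.16,-0.14,0],[0,0,0,0,0,0,0],[0,0,0.3,0,0,0,0],[0,0,0.3,0,0,0,0],[0,0,0,0,0,0,0]]' >/dev/null
python3 -c "
from h import *
st();plan((.6435,.036,.155),-13)"
```

```text
t61.1 tcp [0.6452 0.0357 0.1916] yaw-12.6 F [-0.2  0.7 -0.3] w0.0853 q7 -0.17
shift units [-0.04  0.    0.91] turn units [-0.    0.    0.01] ->yaw -13
```

```bash
python3 -m creep '[[-0.04,0,0.3,0,0,0.01,0],[0,0,0.3,0,0,0,0],[0,0,0.2,0,0,0,0],[0,0,0,0,0,0,0],[0,0,0,0,0,0,0]]' >/dev/null
python3 -c "
from h import *
st();plan((.6435,.036,.155),-13)"
```

```text
t61.6 tcp [0.6431 0.0363 0.1555] yaw-13.0 F [ 0.3 -0.1 -0.9] w0.0854 q7 -0.16
shift units [0.01 0.01 0.01] turn units [0.   0.01 0.  ] ->yaw -13
```

```bash
python3 -m creep '[[0,0,0,0,0,0,1],[0,0,0,0,0,0,1],[0,0,0,0,0,0,1],[0,0,0,0,0,0,1],[0,0,0,0,0,0,1]]' 70 >/dev/null
python3 -c "
from h import *
st()"
python3 -m creep '[[0,0,0,0,0,0,1],[0,0,-0.15,0,0,0,1],[0,0,-0.1,0,0,0,1],[0,0,0,0,0,0,1],[0,0,0,0,0,0,1]]' 70 >/dev/null
python3 -c "
from h import *
st()"
```

```text
t62.1 tcp [0.6431 0.0367 0.1571] yaw-13.0 F [-1.6 -0.8 12.1] w0.0123 q7 -0.16
 t62.6 tcp [0.6425 0.0368 0.1628] yaw-12.9 F [  3.9  -0.1 -12.8] w0.0117 q7 -0.17
```

```bash
python3 -m creep '[[0,0,-0.02,0,0,0.2,1],[0,0,-0.02,0,0,0.25,1],[0,0,-0.02,0,0,0.25,1],[0,0,-0.02,0,0,0.25,1],[0,0,-0.02,0,0,0.25,1]]' 70 >/dev/null
python3 -c "
from h import *
st()"
python3 -m creep '[[0,0,-0.02,0,0,0.25,1],[0,0,-0.02,0,0,0.25,1],[0,0,-0.02,0,0,0.25,1],[0,0,-0.02,0,0,0.2,1],[0,0,0,0,0,0.1,1]]' 70 >/dev/null
python3 -c "
from h import *
st();plan((.645,.034,.16),-76.8)"
```

```text
t63.1 tcp [0.6447 0.0355 0.1643] yaw-48.6 F [  5.   -1.1 -11.6] w0.0120 q7 -0.71
 t63.6 tcp [0.6457 0.0336 0.1642] yaw-79.9 F [  4.1  -1.5 -11.5] w0.0119 q7 -1.18
shift units [-0.01  0.02  0.11] turn units [ 0.   -0.02 -0.11] ->yaw -77
```

```bash
python3 -m creep '[[0,0,0.12,0,-0.02,-0.08,1],[0,0,0.12,0,0,0,1],[0,0,0.12,0,0,0,1],[0,0,0.1,0,0,0,1],[0,0,0,0,0,0,1]]' 70 >/dev/null
python3 -c "
from h import *
st()"
```

```text
t64.2 tcp [0.6459 0.0336 0.1483] yaw-77.3 F [-1.1 -0.4 -7.6] w0.0119 q7 -1.13
```

```bash
python3 -m creep '[[0,0,0.08,0,0,0,1],[0,0,0,0,0,0,1],[0,0,0,0,0,0,0.4],[0,0,0,0,0,0,0.2],[0,0,0,0,0,0,0]]' 70 
python3 -m creep '[[0,0,0,0,0,0,0],[0,0,-0.8,0,0,0,0],[0,0,-0.9,0,0,0,0],[0,0,-0.9,0,0,0,0],[0,0,-0.9,0,0,0,0]]' >/dev/null
python3 -m creep '[[0,0.9,-0.3,0,0,0,0],[0,0.4,0,0,0,0,0],[0,0,0,0,0,0,0],[0,0,0,0,0,0,0],[0,0,0,0,0,0,0]]' >/dev/null
python3 - <<'E'
from h import *
st();f=grab_frame('wrist');np.save('w18.npy',f,allow_pickle=True);cv2.imwrite('pics/w18.png',f['color'])
# compare with w1 by predicted pixels: grey profile across arm at several points along it, home pose, z .127 / handle top .16
g=cv2.cvtColor(f['color'],6);y=np.radians(13.2);X=np.array([np.cos(y),np.sin(y)]);Y=np.array([-X[1],X[0]]);A=np.array([.6445,.0345])
for d in(-.04,-.055,-.07,-.085,-.095,-.105):
    print(d,[int(g[tuple(int(round(a)) for a in w2p(f,(*(A+d*X+e*Y),.127))[::-1])]) for e in np.arange(-.024,.025,.004)])
u,v=[int(a) for a in w2p(f,(*A,.16))];m=np.zeros_like(g);m[v-45:v+45,u-35:u+35]=(g[v-45:v+45,u-35:u+35]<25)*255
k=max(cv2.findContours(m,0,1)[0],key=cv2.contourArea)
for z in(.16,.165,.17):
    w=np.array([p2w(f,q[0],z)[:2]for q in k],np.float32);print(z,cv2.minAreaRect(w))
E
```

```text
time: 64.65
tcp_pos: [0.6473, 0.034, 0.1495]
eef_rot: [-0.002, 0.78, -0.625, -0.001]
contact_force: [-0.0, -0.5, 0.5]
gripper_width: 0.055
 t65.7 tcp [0.5976 0.0226 0.3083] yaw-77.5 F [-0.1  0.4 -0.7] w0.0851 q7 -1.23
-0.04 [70, 66, 53, 48, 95, 97, 93, 95, 96, 50, 44, 44, 43]
-0.055 [89, 101, 101, 100, 96, 97, 95, 92, 96, 103, 102, 100, 53]
-0.07 [139, 139, 134, 134, 150, 96, 93, 95, 96, 83, 83, 102, 104]
-0.085 [135, 149, 132, 134, 165, 167, 139, 93, 94, 92, 94, 180, 40]
-0.095 [121, 119, 132, 132, 161, 163, 161, 162, 159, 137, 140, 102, 51]
-0.105 [85, 117, 130, 129, 137, 133, 137, 136, 136, 140, 138, 101, 80]
0.16 ((0.6249535083770752, 0.029885776340961456), (0.0065596336498856544, 0.01068257074803114), 12.208019256591797)
0.165 ((0.6256250143051147, 0.030032679438591003), (0.006446615792810917, 0.010498530231416225), 12.208083152770996)
0.17 ((0.6262965798377991, 0.030179554596543312), (0.006333597470074892, 0.010314492508769035), 12.208064079284668)
```

Run:
```python
from h import *
for n in('scene','top'):
    f=grab_frame(n);a=cv2.cvtColor(cv2.imread(f'pics/{n}0.png'),6).astype(float);b=cv2.cvtColor(f['color'],6).astype(float)
    u,v=[int(round(q)) for q in w2p(f,(.6445,.0345,.15))];print(n,u,v,'patch tone',a[v-8:v+9,u-8:u+9].mean().round(),b[v-8:v+9,u-8:u+9].mean().round())
    t=a[v-8:v+9,u-8:u+9].astype('float32');s=b[v-16:v+17,u-16:u+17].astype('float32');r=cv2.matchTemplate(s,t,5);_,mx,_,loc=cv2.minMaxLoc(r);print('best shift',loc[0]-8,loc[1]-8,round(mx,3),'at zero',round(float(r[8,8]),3))
    p0,p1=w2p(f,(.6445,.0345,.148)),w2p(f,(.6445,.0345,.158));print('10 mm lift would be',np.round(p1-p0,1))
    cv2.imwrite(f'pics/{n}9.png',f['color'])
f=np.load('w18.npy',allow_pickle=True).item();chk(f)
g=cv2.cvtColor(f['color'],6);y=np.radians(13.2);X=np.array([np.cos(y),np.sin(y)])
print([int(g[tuple(int(round(a)) for a in w2p(f,(*(np.array([.6445,.0345])-d*X),.127))[::-1])]) for d in np.arange(.092,.112,.001)])
```

```text
scene 302 264 patch tone 64.0 63.0
best shift 0 1 0.966 at zero 0.966
10 mm lift would be [-0.1 -3.5]
top 308 196 patch tone 65.0 51.0
best shift 8 -8 0.26 at zero -0.132
10 mm lift would be [-0.1 -0.9]
y -14 x -32.5..24.5; y -6 x -25.2..-19.2; y 0 x -25.1..-19.1; y 6 x -25.0..-19.0; y 14 x -32.1..24.9; y range -21.6 21.0
[162, 161, 161, 161, 161, 159, 159, 159, 158, 152, 140, 132, 136, 137, 138, 138, 136, 132, 125, 119, 118]
```

```bash
python3 -c "
from h import *
print(close_job());st()"
```

```text
the job is handed in; nothing more can be done
None
the job is handed in; nothing more can be done
```

I handed the job in at about 66 s of robot time with all four tiles latched in the column and the plunger back home. No verdict is given.

**What I did:** I lifted the plunger, twisted it about 65° and let it sit in its rest notch. I then put the four wooden tiles in one at a time. When all were in, I lifted the plunger again, turned it back and let it drop home. I did not touch the white look-alikes.

**Last checks:**
- **Tiles:** after each press the wrist camera showed both catches lying over the top tile, about ±25 mm along the column and covering its ends. The final view, with the stop arm over the mouth, still showed the -x catch in place.
- **Plunger:** the scene camera shows the handle within about 1 px of its starting image (a 10 mm lift would show as 3.5 px). The arm tip is 101–102 mm from the axis, along the home direction. The tool is clear above it and the force reading is near zero.

**What went wrong or disagreed:**
- **First handle grips:** the first closed on the handle off-centre after the arm had drifted, and the second closed on the hub under the bar. I regripped higher both times.
- **Tile 4:** the first push reached 66 N and the grip slipped, so I let go and left the tile on the catches. I then pressed it home with closed fingers at about 11 N.
- **Top camera:** it could not confirm the final handle position, because its match there was poor. I took this to be the arm blocking its view.
- **Not measured:** I did not re-measure the bystanders at the end. I moved around them and saw no sign of contact.

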